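# Tighten the brake screw of a bench tape dispenser

### The job

The roll on the tape dispenser runs on too freely. Take the flat driver out of its wooden block, seat its blade in the slot of the brass brake screw, and, keeping the blade right down in the slot, turn the screw clockwise until it comes up tight, without forcing it. Then stand the driver back in its block, let go, and leave the tape roll and the cartons where they are.

Things in the scene. Friction and masses are not known exactly. Their poses are not given: they have to be found in the camera images.
- driver_grip (a point): centre of the driver's green handle, an upright square bar 24 x 24 mm, 60 mm tall (this point half-way up). The driver stands blade down in the wooden block, about 0.12 kg. z points from the blade up the handle; the handle's faces look along x and y. A black flange 32 mm across lies 30 to 34 mm below this point, under it a steel shaft 10 mm across, then the blade
- driver_tip (a point): middle of the driver's blade edge, 84 mm straight below the handle's centre, same axes. The flat blade is 16 mm wide along its x axis, 3 mm thick along its y axis and 16 mm tall. Its play in the slot is some 0.2 rad either way
- holder_hole0 (a point): centre of the mouth of the 22 mm round hole in the top of the wooden tool block (fixed, 70 x 70 mm, 55 mm tall; the hole goes down to the bench). The driver stands in it with its flange resting on the block, the blade edge then 50 mm below this point; any direction of the blade is fine
- screw_axis (a point): centre of the top of the brass brake screw's untouched head, 62 mm above the bench (fixed to the dispenser, with its axes). The head is 29 mm across; a fixed dark bush around it, 42 mm across, ends 3 mm lower. A slot 6 mm wide, 6 mm deep runs right across. Its direction is not measured: at the start anywhere within 0.75 rad either way of the x axis; find it by eye or feel
- dispenser: grey bench tape dispenser, fixed; origin on the bench under the screw's axis, x towards the tape roll, z up. Reaches 46 mm to the front (-x), 45 mm to each side, 215 mm to the rear. 45 mm tall around the screw; the roll, 104 mm across, begins 100 mm behind the screw and tops out 144 mm above the bench
- plunger (a joint): height of the sprung screw, m: 0 untouched, -0.003 pushed fully down. Pushing it takes about 2 N to start and 4.5 N at the end, then it is solid; let go, it springs up again
- screw (a joint): how far the screw is turned, rad, growing clockwise seen from above; 1.0 to 1.4 at the start, 2.3 is tight. It turns against a steady 0.05 N m and stays where it is left; once tight it goes no farther and the torque rises springily, some 0.1 N m for each 0.1 rad the driver is turned on: 0.15 N m is plenty, 0.3 is forcing it. The slot turns with it, but this number does not tell the slot's direction
- tape_roll: spare tape roll lying flat on the bench, ring 90 mm across, 48 mm tall, origin at the centre of its underside; leave it
- carton_a: closed brown carton 140 x 100 x 80 mm tall, origin at the centre of its underside; leave it
- carton_b: closed brown carton 110 x 120 x 60 mm tall, origin at the centre of its underside; leave it
Things that resemble listed ones, but are neither listed nor needed, are in the scene too. Leave any pink look-alike of the part that bears holder_hole0 alone.

How it is judged:
By the outcome, as a careful person would: the job done as asked, in the order asked, and still so for the second after the job is handed in, with the robot touching nothing.
It also fails if it takes over 72 s, if anything falls off the work surface, if the arm or the gripper's body presses on something with over 40 N, if the wrist force passes 120 N, or if a joint passes its speed limit or range.

### The arm

A 6-joint arm with a two-finger parallel gripper is mounted at the origin on the work surface. World frame = base frame: x ahead of the robot, y to its left, z up, the work surface at z = 0. Lengths are in mm, angles in rad, forces in N, time in s.
With the tool pointing down it reaches from about 275 to 1000 mm from the base axis. Payload 8.4 kg.
Tool frame: the origin (TCP) lies at the very end of the fingers, on their centre line; the grasp point (between the pads) lies 19 mm behind it; z points along the fingers, y is the direction in which the jaws open and shut (so a half turn about z gives the same grasp; the last joint's range is limited). The gripper opens to 85 mm and grips with 20 to 120 N. Pads are 22 mm wide; open, the fingers measure 114 mm over their backs; the gripper's body (76 mm by 85 mm) begins 54 mm behind the grasp point. The pads swing forward as they close: fully open they stand 13 mm farther back than shut.
Start: joints at [-1.275, 0.353, 1.633, -0, 1.155, -0.002], TCP at [183.385, -597.493, 231.281] pointing down, gripper open.
Joint ranges: [-2.63, 2.63], [-0.92, 2.1], [0.06, 2.66], [-1.3, 4.44], [0, 2.69], [-3.02, 3.02]. Speed limits (rad/s): [2.22, 2.22, 2.79, 3.14, 3.14, 3.14].

### API

Orientations are given as [roll, pitch, yaw] about the fixed x, y, z axes, in that order (R = Rz(yaw) Ry(pitch) Rx(roll)).
In Python, from rig import r gives the robot as it stands.
- The arm moves only by the tool jog_arm, never from a script. Its argument "moves" is a list of rows, each an object with "grip": the gripper command: -1 is fully open, 1 is shut, values between are in proportion; "translation": the shift along the tool's x, y, z in m, a list of three; "twist": the turn, a rotation vector about the tool's x, y, z in rad, a list of three. In form: [{"grip": grip, "translation": [dx, dy, dz], "twist": [ax, ay, az]}, ...]. A call has 1 to 10 rows; each row shifts and turns the commanded pose from where the row before left it, along the tool's axes as they then stand; what a row does not reach is not made up. A row lasts 1/12 s, in which the tool goes at most 41.7 mm and 7.16 degrees, less where a joint would pass 70% of its speed; a pose out of reach is approached as far as the arm can. A call with a gripper value outside its range is refused whole. The fingers move at their own pace and stop on an object; "squeeze" is the grip in N (left out, the last holds). Time passes only in rows, so rows that do not move let the fingers close. It gives the time, the measured TCP pose, the force and the opening at its end, in the units of the state.
- r.sense(): the state, without advancing time (a new reading comes with each control period).
- r.grab_frame(name): name is "scene" or "top"; returns (picture, depth): 480x640x3 uint8, red, green, blue; 480x640 float32, mm along the optical axis (not along the pixel's ray), 0 where there is no reading.
- r.calibration(name): a dict with "fx", "fy", "cx", "cy" (pixels), "R" (3x3) and "t" (3): a world point X has camera coordinates R X + t. Camera axes: x right, y down, z forward; pixel columns grow to the right and rows downward; lengths in mm; the calibration is good to about 2 mm. A picture is of the moment at which its call begins. calibration takes no time and is no camera call.
- r.sign_off(): hands the job in, once; it reports no verdict.
The state is a dict: "clock": time; "qpos": joint angles; "qvel": joint speeds; "joint_efforts": joint torques, N m; "eef_pos": TCP position; "tcp_rot": TCP orientation; "contact_force": force on the tool from outside, world axes, zero at the start; "wrist_torque": the same for the moment, N m; "opening": opening from 0.0 (shut) to 1.0 (fully open).
Only numpy, scipy, OpenCV 4.12 (cv2) and the standard library are available. Lean on these libraries where they do the work, as an engineer would, in place of code of your own. Each camera call takes 0.05 s, during which the arm holds its last target.

## Working session

There is one attempt and no reset: what is moved stays moved. The work goes in short steps, Python scripts to look and compute and a tool call to move; the robot and the scene stay as the last step left them, time stands still between calls to the robot, and variables do not carry over. Pictures are saved under pics/ and viewed, and the job is handed in when it is done.

Besides the shell and the picture viewer there is one more tool, called after "Request:" by a JSON object that holds its "api" and its "payload", one argument or row to a line. jog_arm: Moves the arm, as the interface text tells. Its arguments: {"type":"object","properties":{"moves":{"type":"array"},"squeeze":{"type":"number"}},"required":["moves"]}

```bash
mkdir -p pics; ls; python3 - <<'E'
from rig import r
import cv2,numpy as np
for n in("scene","top"):
    p,d=r.grab_frame(n); cv2.imwrite(f"pics/{n}0.png",p[:,:,::-1]); np.save(f"{n}0.npy",d); cv2.imwrite(f"pics/{n}0x.png",p[:,:,::-1])
    c=r.calibration(n); print(n,{k:np.round(v,3).tolist() for k,v in c.items()})
print(r.sense())
E
```

```text
pics
scene {'fx': 547.594, 'fy': 547.594, 'cx': 315.063, 'cy': 235.591, 'R': [[0.016, 1.0, -0.011], [0.77, -0.019, -0.637], [-0.637, 0.002, -0.771]], 't': [-12.893, -309.124, 1461.284]}
top {'fx': 481.489, 'fy': 481.489, 'cx': 314.955, 'cy': 245.993, 'R': [[-0.007, -1.0, -0.008], [-0.989, 0.008, -0.147], [0.147, 0.007, -0.989]], 't': [-15.004, 505.542, 979.981]}
{'clock': 0.1, 'qpos': array([-1.27543008e+00,  3.53572768e-01,  1.63407568e+00,  2.59057529e-05,
        1.15521590e+00, -2.40336143e-03]), 'qvel': array([ 0.00072947, -0.00265944, -0.00057964,  0.00012003,  0.00093202,
        0.00173485]), 'joint_efforts': array([-2.97130784e-03, -6.06358910e+01, -3.42819428e+01, -1.62279443e-04,
        3.81650316e-03,  2.27271795e-05]), 'eef_pos': array([ 183.24504066, -597.07116523,  230.63377568]), 'tcp_rot': array([-3.14032102e+00, -2.67436640e-05,  2.97759122e-01]), 'contact_force': array([-0.51469316, -0.458162  ,  0.87346316]), 'wrist_torque': array([ 0.0306458 ,  0.00593453, -0.00566045]), 'opening': 1.0006289557458017}
```

View pics/scene0.png

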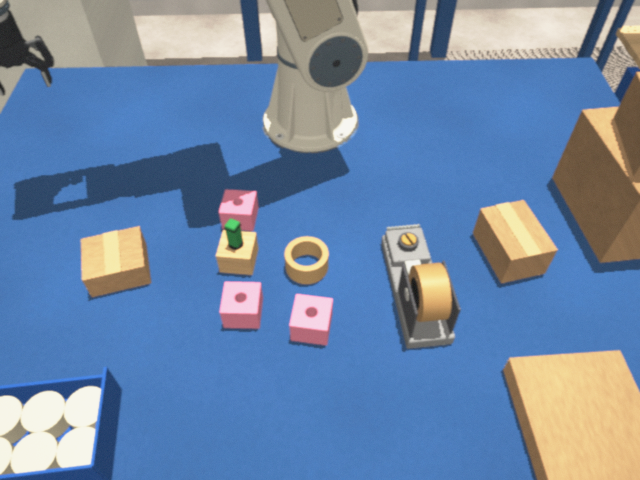

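View pics/top0.png

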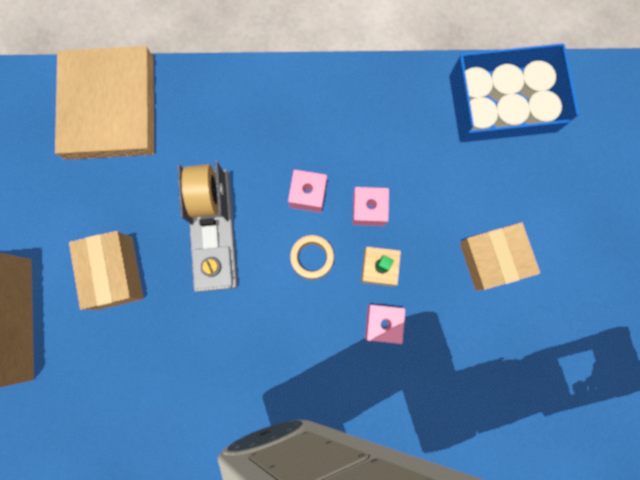

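The driver in its wooden block is at scene (235,235) / top (384,264), with pink look-alikes before, behind and beside it. The screw is at scene (408,241) / top (210,267). Next I'll enlarge these spots.

```bash
python3 - <<'E'
import cv2,numpy as np
a=cv2.imread("pics/scene0.png");b=cv2.imread("pics/top0.png")
def c(im,x,y,w,h,s=8):return cv2.resize(im[y:y+h,x:x+w],None,fx=s,fy=s,interpolation=cv2.INTER_CUBIC)
o=np.vstack([np.hstack([c(a,210,210,50,37),c(a,384,222,50,37)]),np.hstack([c(b,357,247,50,37),c(b,186,248,50,37)])])
cv2.imwrite("pics/crop0.png",o)
E
```

```text
(no output)
```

View pics/crop0.png

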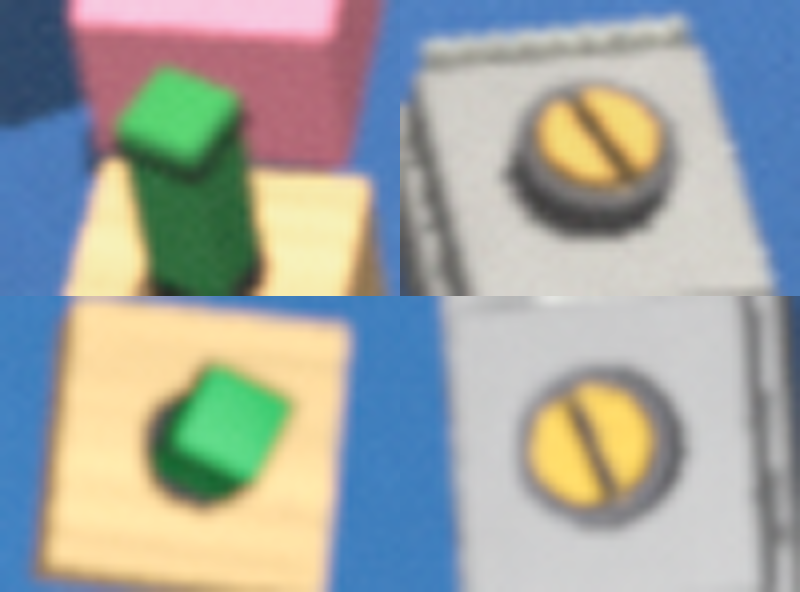

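```bash
cat > h.py <<'E'
from rig import r
import numpy as np
def ray(n,u,v,z):
    c=r.calibration(n);R=np.array(c["R"]);t=np.array(c["t"])
    C=-R.T@t; d=R.T@np.array([(u-c["cx"])/c["fx"],(v-c["cy"])/c["fy"],1]); return C+d*(z-C[2])/d[2]
def proj(n,X):
    c=r.calibration(n);p=np.array(c["R"])@X+c["t"]; return [c["fx"]*p[0]/p[2]+c["cx"],c["fy"]*p[1]/p[2]+c["cy"]]
E
python3 - <<'E'
from h import *
np.set_printoptions(precision=4,suppress=True)
f=lambda o,p:(o[0]+(p[0]+.5)/8-.5,o[1]+(p[1]+.5)/8-.5)
def go(n,o,pts,z):
    return np.array([ray(n,*f(o,p),z) for p in pts])
def ang(p):return np.arctan2(p[1],p[0])
for n,o,pts in(("scene",(210,210),[(165,68),(243,103),(193,170),(117,128)]),("top",(357,247),[(210,66),(293,109),(250,189),(175,139)])):
    P=go(n,o,pts,119);print(n,"drv",P.mean(0),[ang(P[(i+1)%4]-P[i])%(np.pi/2) for i in range(4)],[np.linalg.norm(P[(i+1)%4]-P[i]) for i in range(4)])
for n,o,pts in(("scene",(384,222),[(200,137),(175,95),(230,180)]),("top",(186,248),[(190,148),(173,99),(212,202)])):
    P=go(n,o,pts,62);print(n,"screw",P, P[1:].mean(0),ang(P[2]-P[1])%np.pi)
# block top, dispenser edges via top
P=go("top",(357,247),[(68,6),(350,28),(328,296),(38,282)],55);print("block",P,P.mean(0))
for n,pts in (("top",[(192,222),(192,291),(236,288)]),("scene",[(400,340),(452,338),(418,227),(386,230)])):
    for p in pts:print(n,p,ray(n,*p,45)if n=="top" else ray(n,*p,20))
for p in [(312,257)]:print("roll",ray("top",*p,48))
E
```

```text
scene drv [ 466.7697 -155.8763  119.    ] [np.float64(1.0343155387090668), np.float64(1.1077249438166508), np.float64(0.9549423910937755), np.float64(1.087089330702455)] [np.float64(23.40930532496767), np.float64(23.71496122007847), np.float64(24.075963908986367), np.float64(21.772423405449807)]
top drv [ 460.4444 -155.2755  119.    ] [np.float64(1.07694649906535), np.float64(1.0554329288069977), np.float64(0.9664025363271599), np.float64(1.1035768972838795)] [np.float64(22.392967815198723), np.float64(22.167261154301578), np.float64(21.52037535299253), np.float64(19.79504474552956)]
scene screw [[465.6789 196.8914  62.    ]
 [451.6146 192.2191  62.    ]
 [479.8758 202.7097  62.    ]] [465.7452 197.4644  62.    ] 0.3554381368321757
top screw [[461.8409 198.1274  62.    ]
 [474.5272 202.8252  62.    ]
 [447.91   192.134   62.    ]] [461.2186 197.4796  62.    ] 0.3819438444154879
block [[ 499.1954 -122.7028   55.    ]
 [ 492.8659 -195.4881   55.    ]
 [ 423.616  -187.5865   55.    ]
 [ 427.7478 -113.4372   55.    ]] [ 460.8563 -154.8037   55.    ]
top (192, 222) [557.6723 241.089   45.    ]
top (192, 291) [412.0253 236.606   45.    ]
top (236, 288) [417.5662 145.4368  45.    ]
scene (400, 340) [673.4845 160.0929  20.    ]
scene (452, 338) [671.4579 257.0735  20.    ]
scene (418, 227) [399.3249 230.7913  20.    ]
scene (386, 230) [406.0877 160.4529  20.    ]
roll [480.6931 -12.4873  48.    ]
```

Request:
{"api": "jog_arm", "payload": {
  "moves": [
    {"grip": -1,"translation": [0,0,0],"twist": [0,0,-0.107]},
    {"grip": -1,"translation": [0,0,0],"twist": [0,0,-0.107]},
    {"grip": -1,"translation": [0,0,0],"twist": [0,0,-0.107]},
    {"grip": -1,"translation": [0,0,0],"twist": [0,0,-0.107]},
    {"grip": -1,"translation": [0,0,0],"twist": [0,0,-0.107]},
    {"grip": -1,"translation": [0,0,0],"twist": [0,0,-0.107]},
    {"grip": -1,"translation": [0,0,0],"twist": [0,0,-0.11]}
  ],
  "squeeze": 60
}}

```text
clock: 0.68
eef_pos: [183.3, -597.2, 230.8]
tcp_rot: [-3.141, -0.001, 1.055]
contact_force: [-0.5, -0.2, -0.6]
opening: 1.005
```

Request:
{"api": "jog_arm", "payload": {
  "moves": [
    {"grip": -1,"translation": [0.026,0.001,0],"twist": [0,0,0]},
    {"grip": -1,"translation": [0.026,0.001,0],"twist": [0,0,0]},
    {"grip": -1,"translation": [0.026,0.001,0],"twist": [0,0,0]},
    {"grip": -1,"translation": [0.026,0.001,0],"twist": [0,0,0]},
    {"grip": -1,"translation": [0.026,0.001,0],"twist": [0,0,0]},
    {"grip": -1,"translation": [0.026,0.001,0],"twist": [0,0,0]},
    {"grip": -1,"translation": [0.026,0.001,0],"twist": [0,0,0]},
    {"grip": -1,"translation": [0.026,0.001,0],"twist": [0,0,0]},
    {"grip": -1,"translation": [0.026,0.001,0],"twist": [0,0,0]},
    {"grip": -1,"translation": [0.026,0.001,0],"twist": [0,0,0]}
  ]
}}

```text
clock: 1.52
eef_pos: [321.8, -375.7, 231.1]
tcp_rot: [-3.141, -0.0, 1.05]
contact_force: [1.0, -0.3, 0.9]
opening: 1.002
```

Request:
{"api": "jog_arm", "payload": {
  "moves": [
    {"grip": -1,"translation": [0.026,0.001,0.003],"twist": [0,0,0]},
    {"grip": -1,"translation": [0.026,0.001,0.003],"twist": [0,0,0]},
    {"grip": -1,"translation": [0.026,0.001,0.003],"twist": [0,0,0]},
    {"grip": -1,"translation": [0.026,0.001,0.003],"twist": [0,0,0]},
    {"grip": -1,"translation": [0.026,0.001,0.003],"twist": [0,0,0]},
    {"grip": -1,"translation": [0.026,0.001,0.003],"twist": [0,0,0]},
    {"grip": -1,"translation": [0.026,0.001,0.003],"twist": [0,0,0]},
    {"grip": -1,"translation": [0.026,0.002,0.003],"twist": [0,0,0]},
    {"grip": -1,"translation": [0.026,0.002,0.003],"twist": [0,0,0]},
    {"grip": -1,"translation": [0.026,0.002,0.003],"twist": [0,0,0]}
  ]
}}

```text
clock: 2.35
eef_pos: [462.5, -156.7, 201.0]
tcp_rot: [-3.141, 0.0, 1.05]
contact_force: [-0.4, -0.0, -0.3]
opening: 0.995
```

```bash
cat >> h.py <<'E'
def delta(x,y,z,yaw=None):
    s=r.sense();p=s["eef_pos"];R=rotm(s["tcp_rot"])
    return np.round(R.T@(np.array([x,y,z])-p),1), None if yaw is None else round(-(yaw-s["tcp_rot"][2]),4)
def rotm(a):
    from scipy.spatial.transform import Rotation as Q
    return Q.from_euler('xyz',a).as_matrix()
def st():
    s=r.sense()
    print(round(s["clock"],2),"pos",np.round(s["eef_pos"],1),"rot",np.round(s["tcp_rot"],4),"F",np.round(s["contact_force"],2),"M",np.round(s["wrist_torque"],3),"op",round(float(s["opening"]),3),"q6",round(s["qpos"][5],3))
E
python3 - <<'E'
from h import *
import cv2
st();print(delta(463.5,-155.5,200,1.05))
for n,(x,y) in(("scene",(160,130)),("top",(300,180))):
    p,d=r.grab_frame(n);cv2.imwrite(f"pics/{n}1.png",cv2.resize(p[y:y+150,x:x+180,::-1],None,fx=4,fy=4,interpolation=cv2.INTER_CUBIC))
E
```

```text
2.35 pos [ 462.5 -156.7  201. ] rot [-3.1413e+00  1.0000e-04  1.0498e+00] F [-0.44 -0.02 -0.35] M [ 0.042 -0.035  0.068] op 0.995 q6 0.191
(array([1.5, 0.3, 1. ]), np.float64(-0.0002))
```

View pics/scene1.png

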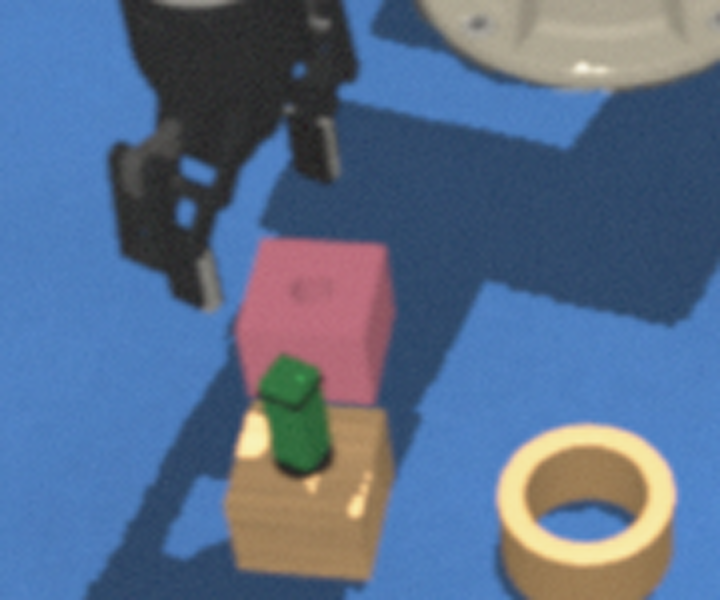

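View pics/top1.png

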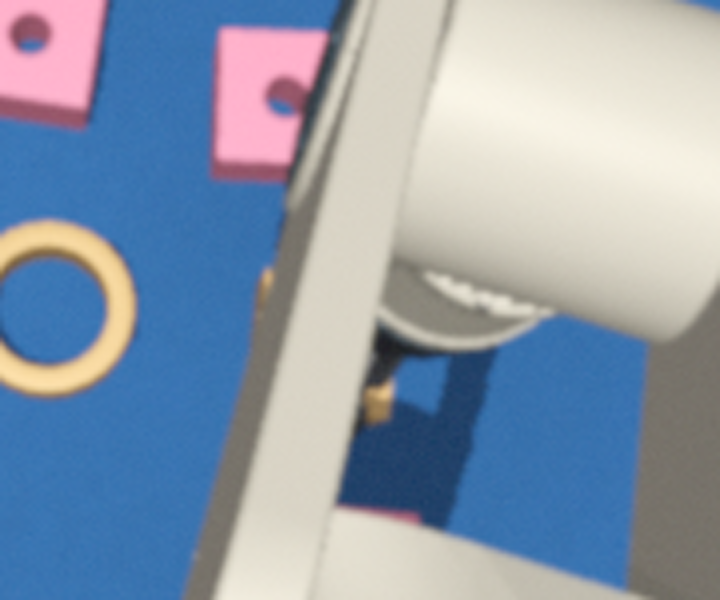

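```bash
python3 - <<'E'
from h import *
for z in(201,214):print(proj("scene",np.array([462.5,-156.7,z])))
E
```

```text
[np.float64(226.05945208460923), np.float64(193.438907503558)]
[np.float64(225.09035714379576), np.float64(188.48697092021717)]
```

Request:
{"api": "jog_arm", "payload": {
  "moves": [
    {"grip": -1,"translation": [0.0018,0.0007,0.004],"twist": [0,0,0]},
    {"grip": -1,"translation": [0,0,0.014],"twist": [0,0,0]},
    {"grip": -1,"translation": [0,0,0.014],"twist": [0,0,0]},
    {"grip": -1,"translation": [0,0,0.014],"twist": [0,0,0]},
    {"grip": -1,"translation": [0,0,0.014],"twist": [0,0,0]},
    {"grip": -1,"translation": [0,0,0.014],"twist": [0,0,0]},
    {"grip": -1,"translation": [0,0,0.014],"twist": [0,0,0]},
    {"grip": -1,"translation": [0,0,0.014],"twist": [0,0,0]},
    {"grip": -1,"translation": [0,0,0.014],"twist": [0,0,0]},
    {"grip": -1,"translation": [0,0,0.013],"twist": [0,0,0]}
  ]
}}

```text
clock: 3.28
eef_pos: [462.8, -157.6, 71.3]
tcp_rot: [-3.141, 0.0, 1.049]
contact_force: [0.1, 0.4, 0.4]
opening: 0.999
```

```bash
python3 - <<'E'
from h import *
import cv2
st()
n,(x,y)="scene",(160,130)
p,d=r.grab_frame(n);cv2.imwrite(f"pics/{n}2.png",cv2.resize(p[y:y+150,x:x+180,::-1],None,fx=4,fy=4,interpolation=cv2.INTER_CUBIC))
E
```

```text
3.28 pos [ 462.8 -157.6   71.3] rot [-3.1410e+00  3.0000e-04  1.0488e+00] F [0.06 0.42 0.41] M [-0.005 -0.042 -0.012] op 0.999 q6 0.191
```

View pics/scene2.png

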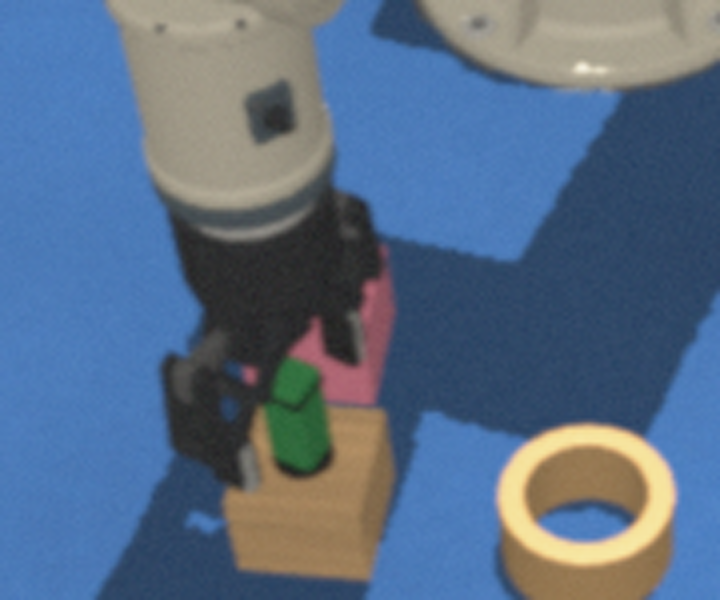

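Request:
{"api": "jog_arm", "payload": {
  "moves": [
    {"grip": -1,"translation": [0.0018,0,0],"twist": [0,0,0]},
    {"grip": -1,"translation": [0,0,0],"twist": [0,0,0]}
  ]
}}

```text
clock: 3.5
eef_pos: [464.4, -155.6, 72.5]
tcp_rot: [-3.141, 0.0, 1.049]
contact_force: [-0.2, -1.3, 0.6]
opening: 1.005
```

Request:
{"api": "jog_arm", "payload": {
  "moves": [
    {"grip": 1,"translation": [0,0,0],"twist": [0,0,0]},
    {"grip": 1,"translation": [0,0,0],"twist": [0,0,0]},
    {"grip": 1,"translation": [0,0,0],"twist": [0,0,0]},
    {"grip": 1,"translation": [0,0,0],"twist": [0,0,0]},
    {"grip": 1,"translation": [0,0,0],"twist": [0,0,0]},
    {"grip": 1,"translation": [0,0,0],"twist": [0,0,0]},
    {"grip": 1,"translation": [0,0,0],"twist": [0,0,0]},
    {"grip": 1,"translation": [0,0,0],"twist": [0,0,0]}
  ],
  "squeeze": 60
}}

```text
clock: 4.17
eef_pos: [464.8, -155.2, 72.7]
tcp_rot: [3.141, -0.0, 1.05]
contact_force: [-1.2, 0.4, 6.0]
opening: 0.279
```

```bash
python3 - <<'E'
from h import *
import cv2
st()
n,(x,y)="scene",(160,130)
p,d=r.grab_frame(n);cv2.imwrite(f"pics/{n}3.png",cv2.resize(p[y:y+150,x:x+180,::-1],None,fx=4,fy=4,interpolation=cv2.INTER_CUBIC))
E
```

```text
4.17 pos [ 464.8 -155.2   72.7] rot [ 3.1411e+00 -1.0000e-04  1.0499e+00] F [-1.17  0.39  5.96] M [-0.003  0.229  0.017] op 0.279 q6 0.196
```

View pics/scene3.png

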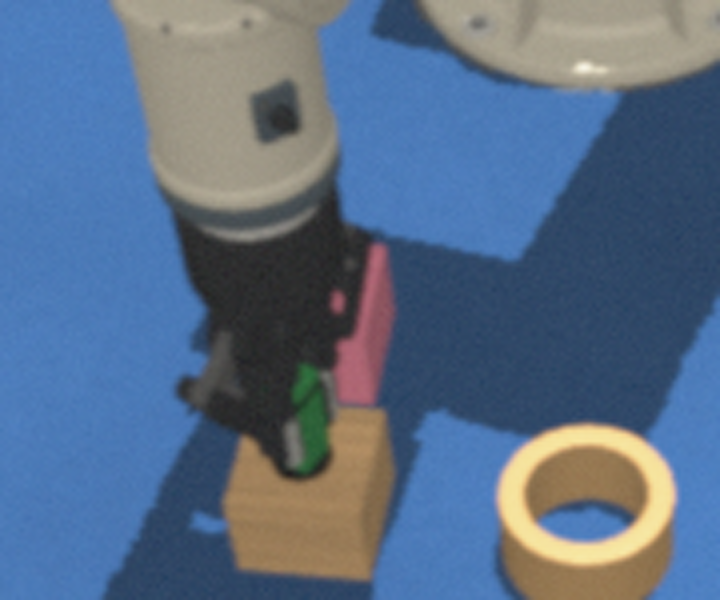

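Request:
{"api": "jog_arm", "payload": {
  "moves": [
    {"grip": 1,"translation": [0,0,-0.005],"twist": [0,0,0]},
    {"grip": 1,"translation": [0,0,-0.01],"twist": [0,0,0]},
    {"grip": 1,"translation": [0,0,-0.015],"twist": [0,0,0]},
    {"grip": 1,"translation": [0,0,-0.02],"twist": [0,0,0]},
    {"grip": 1,"translation": [0,0,-0.02],"twist": [0,0,0]},
    {"grip": 1,"translation": [0,0,-0.02],"twist": [0,0,0]},
    {"grip": 1,"translation": [0,0,-0.02],"twist": [0,0,0]},
    {"grip": 1,"translation": [0,0,-0.02],"twist": [0,0,0]},
    {"grip": 1,"translation": [0,0,-0.01],"twist": [0,0,0]},
    {"grip": 1,"translation": [0,0,0],"twist": [0,0,0]}
  ],
  "squeeze": 80
}}

```text
clock: 5.05
eef_pos: [465.8, -155.6, 214.9]
tcp_rot: [3.137, -0.001, 1.05]
contact_force: [0.5, -0.4, -1.7]
opening: 0.273
```

```bash
python3 - <<'E'
from h import *
import cv2
st()
n,(x,y)="scene",(190,150)
p,d=r.grab_frame(n);cv2.imwrite(f"pics/{n}4.png",cv2.resize(p[y:y+100,x:x+100,::-1],None,fx=6,fy=6,interpolation=cv2.INTER_CUBIC))
E
```

```text
5.05 pos [ 465.8 -155.6  214.9] rot [ 3.1373e+00 -9.0000e-04  1.0498e+00] F [ 0.49 -0.37 -1.75] M [-0.004 -0.039 -0.028] op 0.273 q6 0.196
```

View pics/scene4.png

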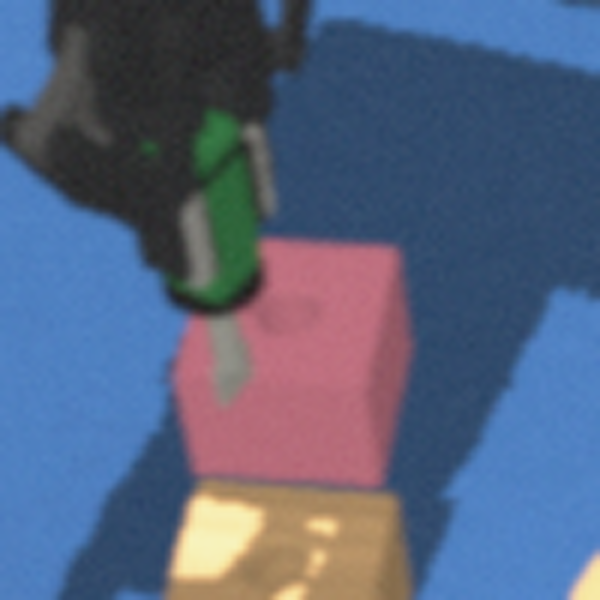

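```bash
python3 - <<'E'
from h import *
o=np.array([190,150])
c=np.array([465.3,-155.5,214.9-67.7])
for a in(1.05,1.05-np.pi/2):
  for s in(-8,8):
    for dz in (0,16): 
      X=c+[s*np.cos(a),s*np.sin(a),dz];print(round(a,2),s,dz,np.round((np.array(proj("scene",X))-o+.5)*6-.5))
print(delta(463.5,197.5,225,0.37+np.pi/2))
E
```

```text
1.05 -8 0 [224. 378.]
1.05 -8 16 [217. 344.]
1.05 8 0 [265. 395.]
1.05 8 16 [259. 362.]
-0.52 -8 0 [259. 370.]
-0.52 -8 16 [253. 336.]
-0.52 8 0 [230. 403.]
-0.52 8 16 [224. 369.]
(array([ 305.2, -177. ,  -12. ]), np.float64(-0.891))
```

Request:
{"api": "jog_arm", "payload": {
  "moves": [
    {"grip": 1,"translation": [0,0,0],"twist": [0,0,-0.111]},
    {"grip": 1,"translation": [0,0,0],"twist": [0,0,-0.111]},
    {"grip": 1,"translation": [0,0,0],"twist": [0,0,-0.111]},
    {"grip": 1,"translation": [0,0,0],"twist": [0,0,-0.111]},
    {"grip": 1,"translation": [0,0,0],"twist": [0,0,-0.111]},
    {"grip": 1,"translation": [0,0,0],"twist": [0,0,-0.111]},
    {"grip": 1,"translation": [0,0,0],"twist": [0,0,-0.111]},
    {"grip": 1,"translation": [0,0,0],"twist": [0,0,-0.114]}
  ]
}}

```text
clock: 5.77
eef_pos: [463.6, -154.8, 210.7]
tcp_rot: [-3.14, -0.002, 1.946]
contact_force: [-0.3, 0.7, -1.8]
opening: 0.27
```

Request:
{"api": "jog_arm", "payload": {
  "moves": [
    {"grip": 1,"translation": [0.011,0.0042,0],"twist": [0,0,0]},
    {"grip": 1,"translation": [0.022,0.0084,0],"twist": [0,0,0]},
    {"grip": 1,"translation": [0.022,0.0084,0],"twist": [0,0,0]},
    {"grip": 1,"translation": [0.022,0.0084,0],"twist": [0,0,0]},
    {"grip": 1,"translation": [0.022,0.0084,0],"twist": [0,0,0]},
    {"grip": 1,"translation": [0.022,0.0084,0],"twist": [0,0,0]},
    {"grip": 1,"translation": [0.022,0.0084,0],"twist": [0,0,0]},
    {"grip": 1,"translation": [0.022,0.0084,0],"twist": [0,0,0]},
    {"grip": 1,"translation": [0.022,0.0084,0],"twist": [0,0,0]},
    {"grip": 1,"translation": [0.022,0.0084,0],"twist": [0,0,0]}
  ]
}}

```text
clock: 6.6
eef_pos: [462.2, 70.2, 211.2]
tcp_rot: [-3.14, -0.001, 1.937]
contact_force: [0.8, -0.1, -1.4]
opening: 0.269
```

Request:
{"api": "jog_arm", "payload": {
  "moves": [
    {"grip": 1,"translation": [0.022,0.0084,0],"twist": [0,0,0]},
    {"grip": 1,"translation": [0.022,0.0084,0],"twist": [0,0,0]},
    {"grip": 1,"translation": [0.022,0.0084,0],"twist": [0,0,0]},
    {"grip": 1,"translation": [0.022,0.0084,0.004],"twist": [0,0,0]},
    {"grip": 1,"translation": [0.022,0.0084,0.008],"twist": [0,0,0]},
    {"grip": 1,"translation": [0.011,0.0042,0.014],"twist": [0,0,0]},
    {"grip": 1,"translation": [0,0,0.012],"twist": [0,0,0]},
    {"grip": 1,"translation": [0,0,0.01],"twist": [0,0,0]},
    {"grip": 1,"translation": [0,0,0],"twist": [0,0,0]},
    {"grip": 1,"translation": [0,0,0],"twist": [0,0,0]}
  ]
}}

```text
clock: 7.43
eef_pos: [461.8, 197.7, 163.4]
tcp_rot: [-3.139, 0.0, 1.939]
contact_force: [-0.3, -0.2, -1.4]
opening: 0.267
```

```bash
python3 - <<'E'
from h import *
import cv2
st();print(delta(463.5,197.5,160,0.37+np.pi/2))
n,(x,y)="scene",(350,160)
p,d=r.grab_frame(n);cv2.imwrite(f"pics/{n}5.png",cv2.resize(p[y:y+100,x:x+100,::-1],None,fx=6,fy=6,interpolation=cv2.INTER_CUBIC))
p,d=r.grab_frame("top");cv2.imwrite(f"pics/top5.png",p[:,:,::-1])
E
```

```text
7.43 pos [461.8 197.7 163.4] rot [-3.1393e+00  1.0000e-04  1.9391e+00] F [-0.27 -0.23 -1.37] M [ 0.03  -0.015 -0.003] op 0.267 q6 0.033
(array([-0.8,  1.5,  3.4]), np.float64(-0.0017))
```

View pics/scene5.png

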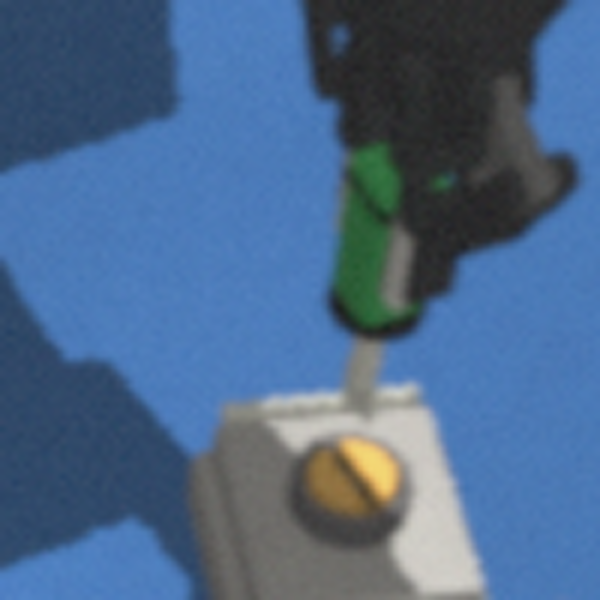

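View pics/top5.png

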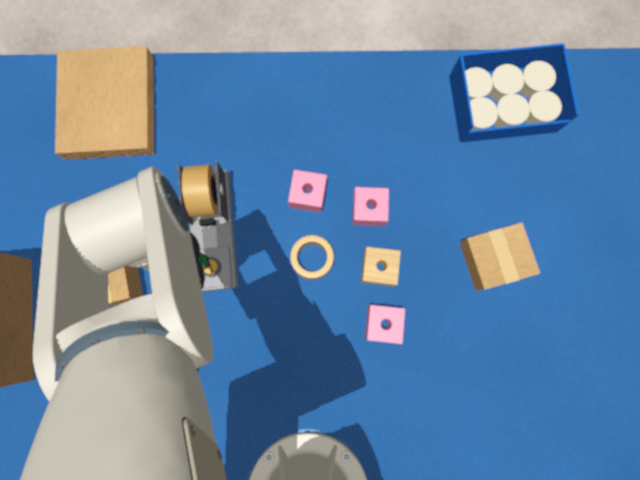

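```bash
python3 - <<'E'
from h import *
import cv2
p,d=r.grab_frame("scene");x,y=385,195
cv2.imwrite("pics/s6.png",cv2.convertScaleAbs(cv2.resize(p[y:y+56,x:x+50,::-1],None,fx=10,fy=10,interpolation=cv2.INTER_CUBIC),alpha=1.3))
o=np.array([x,y]);st()
q=lambda X:np.round((np.array(proj("scene",X))-o+.5)*10-.5)
s=r.sense()["eef_pos"];c=np.array([463,197.7,163.2-67.7])
for k in(-8,0,8):
  for dz in(0,16):print(k,dz,q(c+[k*np.cos(.37),k*np.sin(.37),dz]))
print(q(np.array([463.5,197.5,62])))
E
```

```text
7.58 pos [463.1 197.9 164.9] rot [ 3.1407 -0.      1.9394] F [-0.45 -0.62 -0.36] M [-0.023 -0.052  0.003] op 0.264 q6 0.032
-8 0 [244. 297.]
-8 16 [253. 244.]
0 0 [263. 325.]
0 16 [273. 272.]
8 0 [282. 353.]
8 16 [292. 300.]
[242. 433.]
```

View pics/s6.png

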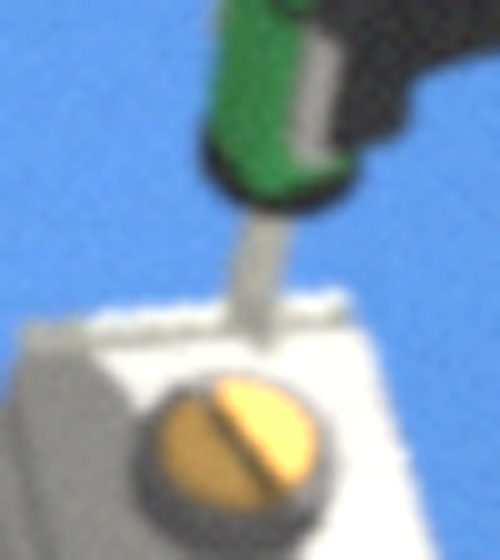

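Request:
{"api": "jog_arm", "payload": {
  "moves": [
    {"grip": 1,"translation": [0.0009,0.0019,0.005],"twist": [0,0,0]},
    {"grip": 1,"translation": [0,0,0.007],"twist": [0,0,0]},
    {"grip": 1,"translation": [0,0,0.007],"twist": [0,0,0]},
    {"grip": 1,"translation": [0,0,0.005],"twist": [0,0,0]},
    {"grip": 1,"translation": [0,0,0.003],"twist": [0,0,0]},
    {"grip": 1,"translation": [0,0,0],"twist": [0,0,0]},
    {"grip": 1,"translation": [0,0,0],"twist": [0,0,0]}
  ]
}}

```text
clock: 8.17
eef_pos: [464.0, 199.5, 137.0]
tcp_rot: [-3.141, 0.0, 1.941]
contact_force: [0.2, -0.5, -1.5]
opening: 0.269
```

```bash
cat > look.py <<'E'
from h import *
import cv2,sys
p,d=r.grab_frame("scene");x,y=385,205
cv2.imwrite("pics/%s.png"%sys.argv[1],cv2.convertScaleAbs(cv2.resize(p[y:y+56,x:x+50,::-1],None,fx=10,fy=10,interpolation=cv2.INTER_CUBIC),alpha=1.2))
o=np.array([x,y]);st()
q=lambda X:np.round((np.array(proj("scene",X))-o+.5)*10-.5)
c=r.sense()["eef_pos"]-[0,0,67.7];print("tip",c); a=r.sense()["tcp_rot"][2]-np.pi/2
for k in(-8,0,8):
  for dz in(0,16):print(k,dz,q(c+[k*np.cos(a),k*np.sin(a),dz]))
print(q(np.array([463.5,197.5,62])))
E
python3 look.py s7
```

```text
8.22 pos [464.2 199.6 137.3] rot [-3.1416 -0.      1.9408] F [-0.52 -0.08 -1.97] M [-0.006  0.021 -0.015] op 0.273 q6 0.033
tip [464.22479799 199.62967445  69.57675309]
-8 0 [238. 284.]
-8 16 [248. 233.]
0 0 [257. 312.]
0 16 [267. 261.]
8 0 [276. 340.]
8 16 [286. 289.]
[242. 333.]
```

View pics/s7.png

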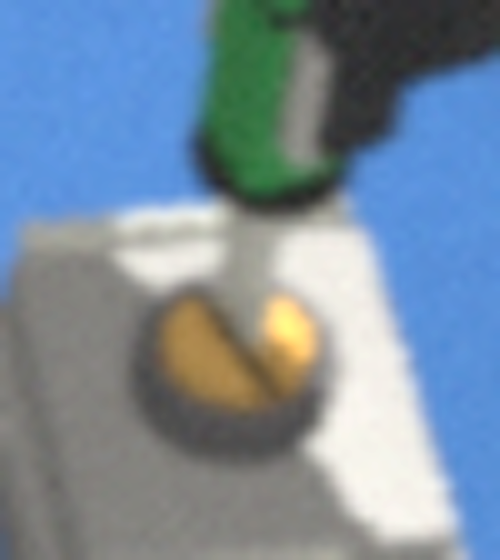

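Request:
{"api": "jog_arm", "payload": {
  "moves": [
    {"grip": 1,"translation": [0,0.001,0.003],"twist": [0,0,0]},
    {"grip": 1,"translation": [0,0,0.003],"twist": [0,0,0]},
    {"grip": 1,"translation": [0,0,0.002],"twist": [0,0,0]},
    {"grip": 1,"translation": [0,0,0.001],"twist": [0,0,0]},
    {"grip": 1,"translation": [0,0,0],"twist": [0,0,0]}
  ]
}}

```text
clock: 8.63
eef_pos: [464.9, 199.9, 128.0]
tcp_rot: [-3.141, -0.0, 1.941]
contact_force: [0.3, 0.4, -0.9]
opening: 0.268
```

Request:
{"api": "jog_arm", "payload": {
  "moves": [
    {"grip": 1,"translation": [0,0,0.001],"twist": [0,0,0]},
    {"grip": 1,"translation": [0,0,0.001],"twist": [0,0,0]},
    {"grip": 1,"translation": [0,0,0],"twist": [0,0,0]}
  ]
}}

```text
clock: 8.88
eef_pos: [465.0, 200.0, 126.1]
tcp_rot: [-3.142, -0.0, 1.941]
contact_force: [-0.5, 1.1, -1.6]
opening: 0.273
```

```bash
python3 look.py s8
```

```text
8.93 pos [465.  200.  126.2] rot [-3.1415e+00 -1.0000e-04  1.9408e+00] F [-0.08  0.32 -1.79] M [0.065 0.022 0.01 ] op 0.272 q6 0.033
tip [465.04149226 199.98167135  58.52672063]
-8 0 [234. 322.]
-8 16 [244. 271.]
0 0 [253. 349.]
0 16 [262. 299.]
8 0 [272. 378.]
8 16 [282. 328.]
[242. 333.]
```

View pics/s8.png

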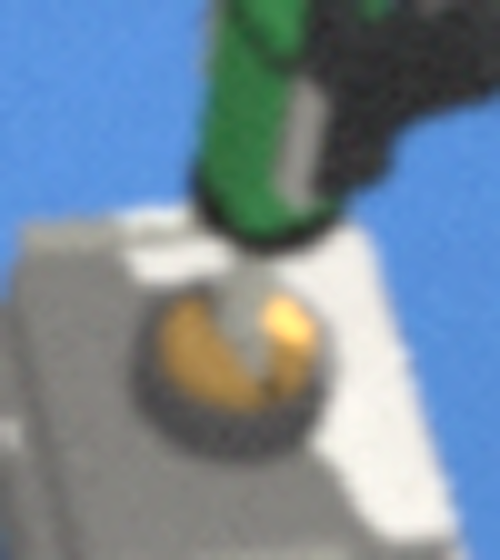

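Blade is in the slot (tip ~58.5, no contact force). I'll keep lowering it and feel for the bottom.

Request:
{"api": "jog_arm", "payload": {
  "moves": [
    {"grip": 1,"translation": [0,0,0.001],"twist": [0,0,0]},
    {"grip": 1,"translation": [0,0,0.001],"twist": [0,0,0]},
    {"grip": 1,"translation": [0,0,0],"twist": [0,0,0]}
  ]
}}

```text
clock: 9.18
eef_pos: [465.0, 200.0, 124.1]
tcp_rot: [-3.142, -0.0, 1.941]
contact_force: [0.4, 0.3, -1.1]
opening: 0.27
```

Request:
{"api": "jog_arm", "payload": {
  "moves": [
    {"grip": 1,"translation": [0,0,0.001],"twist": [0,0,0]},
    {"grip": 1,"translation": [0,0,0],"twist": [0,0,0]}
  ]
}}

```text
clock: 9.35
eef_pos: [465.1, 200.0, 123.3]
tcp_rot: [3.141, -0.0, 1.941]
contact_force: [-0.1, 0.0, 1.3]
opening: 0.272
```

Request:
{"api": "jog_arm", "payload": {
  "moves": [
    {"grip": 1,"translation": [0,0,0.001],"twist": [0,0,0]},
    {"grip": 1,"translation": [0,0,0],"twist": [0,0,0]}
  ]
}}

```text
clock: 9.52
eef_pos: [465.2, 200.0, 122.3]
tcp_rot: [3.141, -0.0, 1.941]
contact_force: [-1.4, 1.1, 1.7]
opening: 0.272
```

Request:
{"api": "jog_arm", "payload": {
  "moves": [
    {"grip": 1,"translation": [0,0,0.001],"twist": [0,0,0]},
    {"grip": 1,"translation": [0,0,0],"twist": [0,0,0]}
  ]
}}

```text
clock: 9.68
eef_pos: [465.2, 200.0, 121.3]
tcp_rot: [3.141, -0.0, 1.941]
contact_force: [-0.6, 0.2, 2.8]
opening: 0.273
```

```bash
python3 -c "
from h import *
st()"
```

```text
9.68 pos [465.2 200.  121.3] rot [ 3.1414 -0.      1.9407] F [-0.61  0.18  2.75] M [ 0.064  0.162 -0.019] op 0.273 q6 0.033
```

Request:
{"api": "jog_arm", "payload": {
  "moves": [
    {"grip": 1,"translation": [0,0,0.001],"twist": [0,0,0]},
    {"grip": 1,"translation": [0,0,0],"twist": [0,0,0]}
  ]
}}

```text
clock: 9.85
eef_pos: [465.2, 200.0, 120.5]
tcp_rot: [3.141, -0.0, 1.941]
contact_force: [-2.0, -0.5, 6.6]
opening: 0.269
```

Request:
{"api": "jog_arm", "payload": {
  "moves": [
    {"grip": 1,"translation": [0,0,0.0005],"twist": [0,0,0]},
    {"grip": 1,"translation": [0,0,0],"twist": [0,0,0]}
  ]
}}

```text
clock: 10.02
eef_pos: [465.3, 200.1, 120.4]
tcp_rot: [3.141, -0.0, 1.941]
contact_force: [-3.0, -0.8, 10.6]
opening: 0.271
```

```bash
python3 look.py s9
```

```text
10.07 pos [465.3 200.  120.4] rot [ 3.1412 -0.      1.9408] F [-2.08 -0.29  9.83] M [-0.175  0.638 -0.027] op 0.27 q6 0.033
tip [465.28083288 200.04815851  52.7118809 ]
-8 0 [231. 340.]
-8 16 [241. 291.]
0 0 [250. 368.]
0 16 [259. 319.]
8 0 [269. 396.]
8 16 [278. 347.]
[242. 333.]
```

View pics/s9.png

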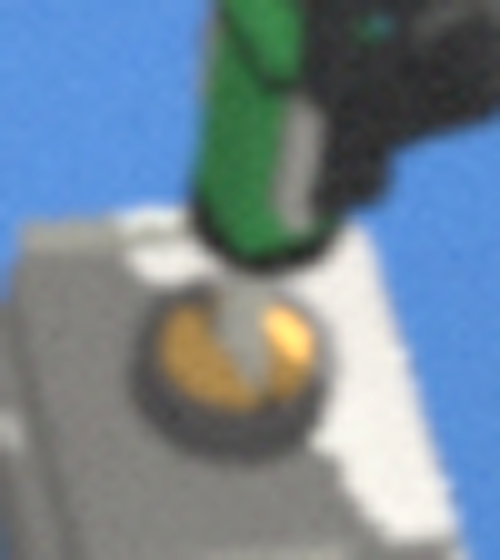

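Seated and pushed fully down (about 11 N over baseline). I'll start turning clockwise, watching the torque.

Request:
{"api": "jog_arm", "payload": {
  "moves": [
    {"grip": 1,"translation": [0,0,0],"twist": [0,0,0.04]},
    {"grip": 1,"translation": [0,0,0],"twist": [0,0,0.04]},
    {"grip": 1,"translation": [0,0,0],"twist": [0,0,0.04]},
    {"grip": 1,"translation": [0,0,0],"twist": [0,0,0.04]},
    {"grip": 1,"translation": [0,0,0],"twist": [0,0,0.04]},
    {"grip": 1,"translation": [0,0,0],"twist": [0,0,0]}
  ]
}}

```text
clock: 10.57
eef_pos: [465.7, 200.5, 120.5]
tcp_rot: [3.14, -0.001, 1.738]
contact_force: [-0.7, 2.0, 8.3]
opening: 0.276
```

```bash
python3 -c "
from h import *
st()"
```

```text
10.57 pos [465.7 200.5 120.5] rot [ 3.1401e+00 -8.0000e-04  1.7381e+00] F [-0.69  2.    8.31] M [0.388 0.357 0.061] op 0.276 q6 0.236
```

Request:
{"api": "jog_arm", "payload": {
  "moves": [
    {"grip": 1,"translation": [0,0,0],"twist": [0,0,0.04]},
    {"grip": 1,"translation": [0,0,0],"twist": [0,0,0.04]},
    {"grip": 1,"translation": [0,0,0],"twist": [0,0,0.04]},
    {"grip": 1,"translation": [0,0,0],"twist": [0,0,0.04]},
    {"grip": 1,"translation": [0,0,0],"twist": [0,0,0.04]},
    {"grip": 1,"translation": [0,0,0],"twist": [0,0,0]}
  ]
}}

```text
clock: 11.07
eef_pos: [466.1, 200.6, 120.5]
tcp_rot: [3.14, -0.001, 1.538]
contact_force: [-0.4, 1.0, 6.9]
opening: 0.269
```

```bash
python3 look.py s10
```

```text
11.12 pos [466.  200.5 120.5] rot [ 3.1396e+00 -1.2000e-03  1.5401e+00] F [-0.21  1.51  6.44] M [0.303 0.068 0.048] op 0.268 q6 0.434
tip [466.04039737 200.54179103  52.79981407]
-8 0 [249. 341.]
-8 16 [259. 291.]
0 0 [253. 371.]
0 16 [262. 321.]
8 0 [256. 401.]
8 16 [266. 352.]
[242. 333.]
```

View pics/s10.png

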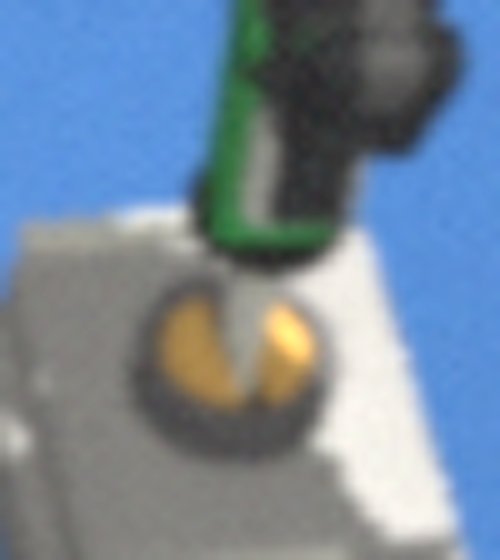

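Request:
{"api": "jog_arm", "payload": {
  "moves": [
    {"grip": 1,"translation": [0,0,0.0003],"twist": [0,0,0.04]},
    {"grip": 1,"translation": [0,0,0],"twist": [0,0,0.04]},
    {"grip": 1,"translation": [0,0,0],"twist": [0,0,0.04]},
    {"grip": 1,"translation": [0,0,0],"twist": [0,0,0.04]},
    {"grip": 1,"translation": [0,0,0],"twist": [0,0,0.04]},
    {"grip": 1,"translation": [0,0,0],"twist": [0,0,0]}
  ]
}}

```text
clock: 11.62
eef_pos: [466.5, 200.3, 120.5]
tcp_rot: [3.139, -0.001, 1.339]
contact_force: [1.0, -0.4, 9.0]
opening: 0.275
```

```bash
python3 -c "
from h import *
st()"
```

```text
11.62 pos [466.5 200.3 120.5] rot [ 3.1390e+00 -1.4000e-03  1.3386e+00] F [ 0.96 -0.38  8.98] M [-0.197 -0.066  0.046] op 0.275 q6 0.636
```

Request:
{"api": "jog_arm", "payload": {
  "moves": [
    {"grip": 1,"translation": [0,0,0],"twist": [0,0,0.04]},
    {"grip": 1,"translation": [0,0,0],"twist": [0,0,0.04]},
    {"grip": 1,"translation": [0,0,0],"twist": [0,0,0.04]},
    {"grip": 1,"translation": [0,0,0],"twist": [0,0,0.04]},
    {"grip": 1,"translation": [0,0,0],"twist": [0,0,0]}
  ]
}}

```text
clock: 12.03
eef_pos: [466.7, 200.0, 120.5]
tcp_rot: [3.139, -0.002, 1.179]
contact_force: [2.5, -2.1, 9.5]
opening: 0.27
```

```bash
python3 look.py s11
```

```text
12.08 pos [466.7 200.  120.5] rot [ 3.1387e+00 -1.5000e-03  1.1807e+00] F [ 2.01 -3.64  8.96] M [-0.576 -0.328  0.055] op 0.271 q6 0.794
tip [466.66565981 200.04748729  52.7687983 ]
-8 0 [261. 345.]
-8 16 [271. 295.]
0 0 [251. 373.]
0 16 [260. 324.]
8 0 [240. 402.]
8 16 [250. 352.]
[242. 333.]
```

View pics/s11.png

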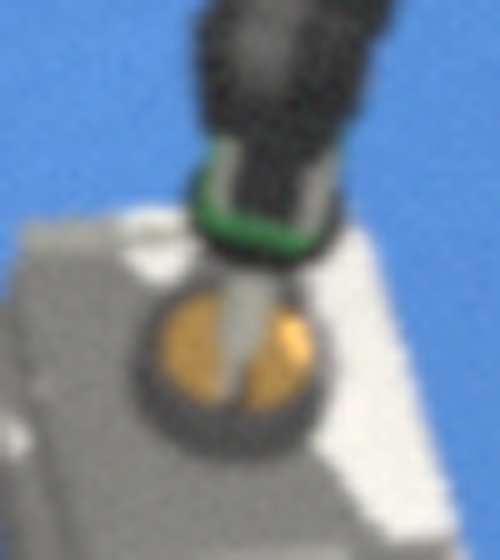

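Request:
{"api": "jog_arm", "payload": {
  "moves": [
    {"grip": 1,"translation": [-0.0007,0.0007,0],"twist": [0,0,0]},
    {"grip": 1,"translation": [0,0,0],"twist": [0,0,0]}
  ]
}}

```text
clock: 12.25
eef_pos: [466.8, 199.6, 120.5]
tcp_rot: [3.14, -0.002, 1.181]
contact_force: [0.8, 0.5, 8.6]
opening: 0.272
```

```bash
python3 -c "
from h import *
st()"
```

```text
12.25 pos [466.8 199.6 120.5] rot [ 3.1396e+00 -2.3000e-03  1.1807e+00] F [0.83 0.48 8.57] M [0.218 0.013 0.082] op 0.272 q6 0.791
```

Request:
{"api": "jog_arm", "payload": {
  "moves": [
    {"grip": 1,"translation": [0,0,0],"twist": [0,0,0.04]},
    {"grip": 1,"translation": [0,0,0],"twist": [0,0,0.04]},
    {"grip": 1,"translation": [0,0,0],"twist": [0,0,0.04]},
    {"grip": 1,"translation": [0,0,0],"twist": [0,0,0]}
  ]
}}

```text
clock: 12.58
eef_pos: [466.9, 199.4, 120.4]
tcp_rot: [3.139, -0.002, 1.059]
contact_force: [1.1, -1.8, 8.5]
opening: 0.274
```

```bash
python3 -c "
from h import *
st()"
```

```text
12.58 pos [466.9 199.4 120.4] rot [ 3.1394e+00 -2.1000e-03  1.0586e+00] F [ 1.07 -1.82  8.54] M [-0.15  -0.182  0.039] op 0.274 q6 0.914
```

Request:
{"api": "jog_arm", "payload": {
  "moves": [
    {"grip": 1,"translation": [-0.0004,0.0003,0],"twist": [0,0,0.04]},
    {"grip": 1,"translation": [0,0,0],"twist": [0,0,0.04]},
    {"grip": 1,"translation": [0,0,0],"twist": [0,0,0.04]},
    {"grip": 1,"translation": [0,0,0],"twist": [0,0,0]}
  ]
}}

```text
clock: 12.92
eef_pos: [467.0, 198.9, 120.5]
tcp_rot: [3.14, -0.003, 0.939]
contact_force: [0.6, 0.3, 9.1]
opening: 0.271
```

```bash
python3 -c "
from h import *
st()"
```

```text
12.92 pos [467.  198.9 120.5] rot [ 3.1396e+00 -2.5000e-03  9.3850e-01] F [0.64 0.31 9.11] M [-0.165 -0.144  0.074] op 0.271 q6 1.033
```

Request:
{"api": "jog_arm", "payload": {
  "moves": [
    {"grip": 1,"translation": [0,0,0],"twist": [0,0,0.04]},
    {"grip": 1,"translation": [0,0,0],"twist": [0,0,0.04]},
    {"grip": 1,"translation": [0,0,0],"twist": [0,0,0]}
  ]
}}

```text
clock: 13.17
eef_pos: [467.1, 198.8, 120.5]
tcp_rot: [3.14, -0.002, 0.859]
contact_force: [1.0, -1.4, 8.7]
opening: 0.27
```

```bash
python3 look.py s12
```

```text
13.22 pos [467.1 198.8 120.5] rot [ 3.1396e+00 -2.5000e-03  8.6060e-01] F [ 1.78 -1.8   9.7 ] M [-0.307 -0.297  0.071] op 0.271 q6 1.111
tip [467.06565859 198.77318874  52.7660837 ]
-8 0 [266. 352.]
-8 16 [276. 302.]
0 0 [245. 375.]
0 16 [254. 325.]
8 0 [223. 398.]
8 16 [232. 349.]
[242. 333.]
```

View pics/s12.png

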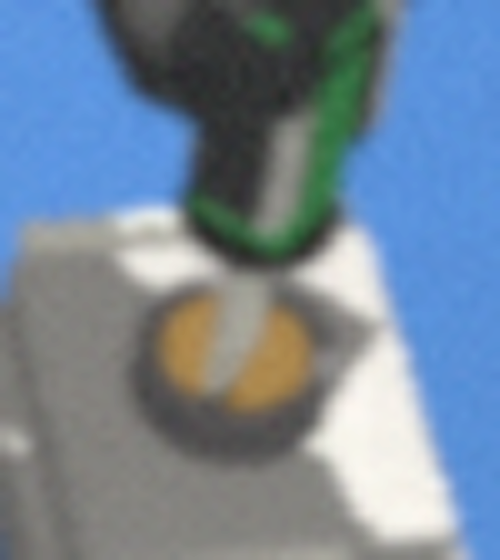

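Request:
{"api": "jog_arm", "payload": {
  "moves": [
    {"grip": 1,"translation": [-0.0004,0.0004,0],"twist": [0,0,0.04]},
    {"grip": 1,"translation": [0,0,0],"twist": [0,0,0.03]},
    {"grip": 1,"translation": [0,0,0],"twist": [0,0,0]}
  ]
}}

```text
clock: 13.47
eef_pos: [467.1, 198.4, 120.5]
tcp_rot: [3.14, -0.003, 0.789]
contact_force: [1.0, 0.1, 8.2]
opening: 0.274
```

```bash
python3 -c "
from h import *
st()"
```

```text
13.47 pos [467.1 198.4 120.5] rot [ 3.140e+00 -2.900e-03  7.891e-01] F [0.97 0.11 8.2 ] M [-0.159 -0.252  0.037] op 0.274 q6 1.181
```

Request:
{"api": "jog_arm", "payload": {
  "moves": [
    {"grip": 1,"translation": [0,0,0],"twist": [0,0,0.03]},
    {"grip": 1,"translation": [0,0,0],"twist": [0,0,0.02]},
    {"grip": 1,"translation": [0,0,0],"twist": [0,0,0]}
  ]
}}

```text
clock: 13.72
eef_pos: [467.1, 198.3, 120.5]
tcp_rot: [3.14, -0.003, 0.74]
contact_force: [1.6, -2.0, 8.3]
opening: 0.271
```

```bash
python3 -c "
from h import *
st()"
```

```text
13.72 pos [467.1 198.3 120.5] rot [ 3.140e+00 -2.800e-03  7.399e-01] F [ 1.58 -1.96  8.31] M [-0.278 -0.215  0.043] op 0.271 q6 1.23
```

Request:
{"api": "jog_arm", "payload": {
  "moves": [
    {"grip": 1,"translation": [-0.0003,0.0003,0],"twist": [0,0,0.03]},
    {"grip": 1,"translation": [0,0,0],"twist": [0,0,0.02]},
    {"grip": 1,"translation": [0,0,0],"twist": [0,0,0]}
  ]
}}

```text
clock: 13.97
eef_pos: [467.1, 198.0, 120.5]
tcp_rot: [3.14, -0.003, 0.69]
contact_force: [0.3, -0.1, 8.6]
opening: 0.269
```

```bash
python3 -c "
from h import *
st()"
```

```text
13.97 pos [467.1 198.  120.5] rot [ 3.1403e+00 -3.1000e-03  6.8970e-01] F [ 0.33 -0.14  8.58] M [-0.063 -0.184  0.098] op 0.269 q6 1.28
```

Request:
{"api": "jog_arm", "payload": {
  "moves": [
    {"grip": 1,"translation": [0,0,0],"twist": [0,0,0.03]},
    {"grip": 1,"translation": [0,0,0],"twist": [0,0,0.02]},
    {"grip": 1,"translation": [0,0,0],"twist": [0,0,0]}
  ]
}}

```text
clock: 14.22
eef_pos: [467.1, 197.9, 120.5]
tcp_rot: [3.14, -0.003, 0.64]
contact_force: [1.2, -1.5, 8.4]
opening: 0.271
```

```bash
python3 look.py s13
```

```text
14.27 pos [467.1 197.9 120.5] rot [ 3.1402e+00 -3.0000e-03  6.4080e-01] F [ 1.44 -0.37  8.31] M [-0.241 -0.192 -0.012] op 0.27 q6 1.329
tip [467.12673371 197.86935303  52.76861021]
-8 0 [269. 357.]
-8 16 [278. 307.]
0 0 [240. 375.]
0 16 [250. 326.]
8 0 [212. 394.]
8 16 [221. 345.]
[242. 333.]
```

View pics/s13.png

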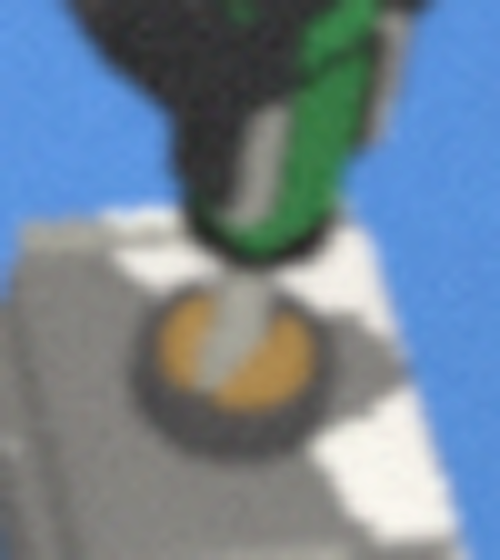

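```bash
cat > avg.py <<'E'
from h import *
import sys
a=[]
for i in range(int(sys.argv[1])):
    r.grab_frame("scene");s=r.sense();a.append(np.r_[s["contact_force"],s["wrist_torque"]])
a=np.array(a);st();print("mean",np.round(a.mean(0),3),"sd",np.round(a.std(0),3))
E
python3 avg.py 8
```

```text
14.67 pos [467.1 197.9 120.5] rot [ 3.1403e+00 -3.0000e-03  6.4110e-01] F [ 0.67 -1.15  8.3 ] M [-0.222 -0.225  0.042] op 0.269 q6 1.328
mean [ 1.074 -1.215  8.668 -0.233 -0.263  0.05 ] sd [0.194 0.521 0.465 0.04  0.034 0.02 ]
```

Request:
{"api": "jog_arm", "payload": {
  "moves": [
    {"grip": 1,"translation": [-0.0003,0.0002,0],"twist": [0,0,0.03]},
    {"grip": 1,"translation": [0,0,0],"twist": [0,0,0.02]},
    {"grip": 1,"translation": [0,0,0],"twist": [0,0,0]}
  ]
}}

```text
clock: 14.92
eef_pos: [467.1, 197.6, 120.5]
tcp_rot: [3.141, -0.003, 0.59]
contact_force: [1.4, -1.0, 7.8]
opening: 0.271
```

```bash
python3 avg.py 8
```

```text
15.32 pos [467.  197.6 120.5] rot [ 3.1405 -0.0033  0.5911] F [ 0.65 -0.67  8.36] M [-0.134 -0.294  0.039] op 0.273 q6 1.378
mean [ 1.238 -0.69   8.488 -0.138 -0.277  0.054] sd [0.434 0.458 0.528 0.024 0.046 0.024]
```

Request:
{"api": "jog_arm", "payload": {
  "moves": [
    {"grip": 1,"translation": [-0.0002,0.0003,0],"twist": [0,0,0.03]},
    {"grip": 1,"translation": [0,0,0],"twist": [0,0,0.02]},
    {"grip": 1,"translation": [0,0,0],"twist": [0,0,0]}
  ]
}}

```text
clock: 15.57
eef_pos: [467.0, 197.4, 120.5]
tcp_rot: [3.141, -0.003, 0.54]
contact_force: [1.4, -0.0, 8.2]
opening: 0.27
```

```bash
python3 avg.py 6
```

```text
15.87 pos [467.  197.4 120.5] rot [ 3.1409 -0.0034  0.541 ] F [1.29 0.36 8.72] M [ 0.042 -0.204  0.056] op 0.275 q6 1.427
mean [ 1.289  0.241  8.36   0.016 -0.235  0.038] sd [0.36  0.175 0.684 0.023 0.033 0.038]
```

Request:
{"api": "jog_arm", "payload": {
  "moves": [
    {"grip": 1,"translation": [-0.0002,0.0002,0],"twist": [0,0,0.03]},
    {"grip": 1,"translation": [0,0,0],"twist": [0,0,0.02]},
    {"grip": 1,"translation": [0,0,0],"twist": [0,0,0]}
  ]
}}

```text
clock: 16.12
eef_pos: [467.0, 197.2, 120.5]
tcp_rot: [3.141, -0.004, 0.49]
contact_force: [1.0, 1.0, 8.4]
opening: 0.272
```

```bash
python3 avg.py 6;python3 look.py s14
```

```text
16.42 pos [466.9 197.2 120.5] rot [ 3.1411 -0.0035  0.4909] F [0.18 0.29 8.46] M [ 0.082 -0.27   0.017] op 0.271 q6 1.477
mean [ 0.948  0.753  8.206  0.085 -0.245  0.043] sd [0.671 0.363 0.499 0.021 0.028 0.022]
16.47 pos [467.  197.2 120.5] rot [ 3.1411 -0.0035  0.4909] F [0.96 0.68 8.38] M [ 0.118 -0.22   0.032] op 0.268 q6 1.477
tip [466.99335028 197.17309964  52.79691983]
-8 0 [269. 360.]
-8 16 [279. 310.]
0 0 [237. 375.]
0 16 [246. 325.]
8 0 [205. 390.]
8 16 [214. 340.]
[242. 333.]
```

View pics/s14.png

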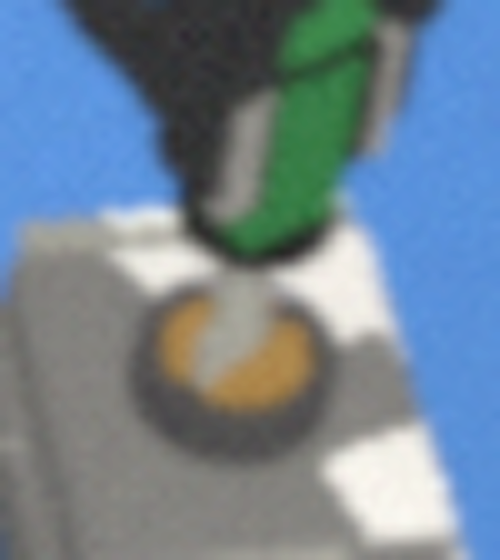

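Request:
{"api": "jog_arm", "payload": {
  "moves": [
    {"grip": 1,"translation": [0,0.0002,0],"twist": [0,0,0.03]},
    {"grip": 1,"translation": [0,0,0],"twist": [0,0,0.02]},
    {"grip": 1,"translation": [0,0,0],"twist": [0,0,0]}
  ]
}}

```text
clock: 16.72
eef_pos: [466.9, 197.0, 120.5]
tcp_rot: [3.141, -0.003, 0.44]
contact_force: [0.5, 0.5, 8.4]
opening: 0.271
```

```bash
python3 avg.py 6
```

```text
17.02 pos [467.  197.  120.5] rot [ 3.1413 -0.0034  0.4409] F [0.63 0.88 8.05] M [ 0.068 -0.197  0.049] op 0.267 q6 1.526
mean [ 0.619  0.581  8.243  0.112 -0.16   0.055] sd [0.537 0.37  0.366 0.031 0.019 0.021]
```

Request:
{"api": "jog_arm", "payload": {
  "moves": [
    {"grip": 1,"translation": [0,0.0002,0],"twist": [0,0,0.03]},
    {"grip": 1,"translation": [0,0,0],"twist": [0,0,0.02]},
    {"grip": 1,"translation": [0,0,0],"twist": [0,0,0]}
  ]
}}

```text
clock: 17.27
eef_pos: [467.0, 196.8, 120.5]
tcp_rot: [3.142, -0.003, 0.39]
contact_force: [0.1, 0.5, 9.2]
opening: 0.272
```

```bash
python3 avg.py 6
```

```text
17.57 pos [467.  196.8 120.5] rot [ 3.1416 -0.0032  0.3909] F [0.33 1.43 8.36] M [ 0.187 -0.105  0.027] op 0.272 q6 1.576
mean [ 0.678  0.928  8.653  0.165 -0.125  0.09 ] sd [0.512 0.623 0.435 0.016 0.022 0.043]
```

Request:
{"api": "jog_arm", "payload": {
  "moves": [
    {"grip": 1,"translation": [0,0,0],"twist": [0,0,0.03]},
    {"grip": 1,"translation": [0,0,0],"twist": [0,0,0]}
  ]
}}

```text
clock: 17.73
eef_pos: [467.0, 196.8, 120.5]
tcp_rot: [3.142, -0.003, 0.359]
contact_force: [0.5, 1.5, 8.7]
opening: 0.275
```

```bash
python3 avg.py 8
```

```text
18.13 pos [467.  196.8 120.5] rot [ 3.1416 -0.0033  0.361 ] F [0.59 0.92 8.36] M [ 0.082 -0.086  0.12 ] op 0.27 q6 1.606
mean [ 0.741  0.837  8.669  0.1   -0.108  0.089] sd [0.337 0.25  0.314 0.028 0.028 0.015]
```

Request:
{"api": "jog_arm", "payload": {
  "moves": [
    {"grip": 1,"translation": [0,0,0],"twist": [0,0,0.03]},
    {"grip": 1,"translation": [0,0,0],"twist": [0,0,0]}
  ]
}}

```text
clock: 18.3
eef_pos: [467.0, 196.7, 120.5]
tcp_rot: [3.142, -0.003, 0.329]
contact_force: [-0.6, 0.6, 8.2]
opening: 0.273
```

```bash
python3 avg.py 8;python3 look.py s15
```

```text
18.7 pos [467.  196.7 120.5] rot [ 3.1416 -0.0032  0.3311] F [0.52 0.49 9.09] M [ 0.045 -0.139  0.137] op 0.27 q6 1.636
mean [ 0.877  0.103  8.908  0.036 -0.145  0.132] sd [0.645 0.472 0.335 0.008 0.028 0.017]
18.75 pos [467.  196.7 120.5] rot [ 3.1416 -0.0032  0.3311] F [0.77 0.24 9.49] M [ 0.013 -0.193  0.147] op 0.271 q6 1.636
tip [466.98619853 196.71649111  52.75126306]
-8 0 [270. 364.]
-8 16 [280. 315.]
0 0 [235. 375.]
0 16 [244. 325.]
8 0 [199. 385.]
8 16 [208. 336.]
[242. 333.]
```

View pics/s15.png

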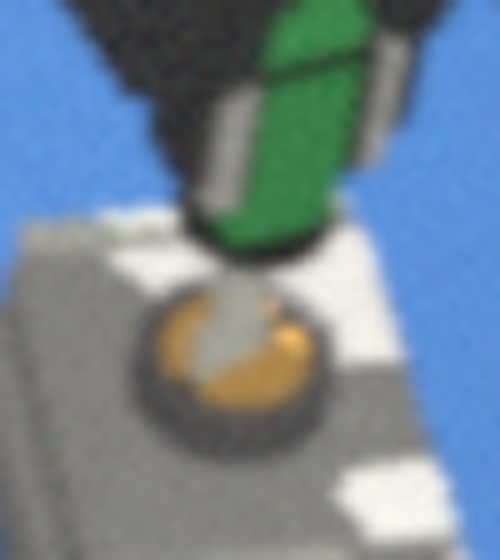

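Request:
{"api": "jog_arm", "payload": {
  "moves": [
    {"grip": 1,"translation": [0,0,0],"twist": [0,0,0.02]},
    {"grip": 1,"translation": [0,0,0],"twist": [0,0,0]}
  ]
}}

```text
clock: 18.92
eef_pos: [467.0, 196.7, 120.5]
tcp_rot: [3.142, -0.003, 0.31]
contact_force: [0.8, -0.1, 8.0]
opening: 0.266
```

```bash
python3 avg.py 10
```

```text
19.42 pos [467.  196.7 120.5] rot [ 3.1416 -0.0032  0.3112] F [0.47 0.77 8.22] M [ 0.064 -0.114  0.125] op 0.268 q6 1.656
mean [ 0.676  0.38   8.772 -0.018 -0.135  0.154] sd [0.371 0.555 0.404 0.036 0.037 0.03 ]
```

Tight: torque rose springily 0.055 → 0.09 → 0.13 → 0.154 N m. I'll unwind slightly within the play, then lift.

Request:
{"api": "jog_arm", "payload": {
  "moves": [
    {"grip": 1,"translation": [0,0,0],"twist": [0,0,-0.04]},
    {"grip": 1,"translation": [0,0,0],"twist": [0,0,-0.04]},
    {"grip": 1,"translation": [0,0,0],"twist": [0,0,-0.04]},
    {"grip": 1,"translation": [0,0,0],"twist": [0,0,-0.04]},
    {"grip": 1,"translation": [0,0,0],"twist": [0,0,0]}
  ]
}}

```text
clock: 19.83
eef_pos: [467.0, 197.0, 120.5]
tcp_rot: [3.142, -0.004, 0.473]
contact_force: [0.5, 1.1, 8.9]
opening: 0.271
```

```bash
python3 avg.py 6
```

```text
20.13 pos [467.  197.  120.5] rot [ 3.1416 -0.0035  0.4707] F [0.04 1.56 8.7 ] M [ 0.392 -0.148 -0.014] op 0.272 q6 1.496
mean [ 0.752  1.702  8.064  0.365 -0.122  0.023] sd [0.467 0.371 0.541 0.021 0.036 0.021]
```

Request:
{"api": "jog_arm", "payload": {
  "moves": [
    {"grip": 1,"translation": [0,0,-0.003],"twist": [0,0,0]},
    {"grip": 1,"translation": [0,0,-0.003],"twist": [0,0,0]},
    {"grip": 1,"translation": [0,0,-0.003],"twist": [0,0,0]},
    {"grip": 1,"translation": [0,0,-0.005],"twist": [0,0,0]},
    {"grip": 1,"translation": [0,0,-0.01],"twist": [0,0,0]},
    {"grip": 1,"translation": [0,0,-0.015],"twist": [0,0,0]},
    {"grip": 1,"translation": [0,0,-0.015],"twist": [0,0,0]},
    {"grip": 1,"translation": [0,0,-0.015],"twist": [0,0,0]},
    {"grip": 1,"translation": [0,0,-0.015],"twist": [0,0,0]},
    {"grip": 1,"translation": [0,0,0],"twist": [0,0,0]}
  ]
}}

```text
clock: 20.97
eef_pos: [466.4, 196.5, 206.5]
tcp_rot: [3.141, -0.003, 0.471]
contact_force: [0.5, 0.1, -0.2]
opening: 0.274
```

```bash
python3 - <<'E'
from h import *
import cv2
st();print(delta(464.8,-155.2,205,1.05))
p,d=r.grab_frame("scene");x,y=360,150
cv2.imwrite("pics/s16.png",cv2.resize(p[y:y+110,x:x+100,::-1],None,fx=5,fy=5,interpolation=cv2.INTER_CUBIC))
E
```

```text
20.97 pos [466.4 196.5 206.5] rot [ 3.1412e+00 -3.1000e-03  4.7080e-01] F [ 0.52  0.08 -0.19] M [-0.005 -0.035  0.03 ] op 0.274 q6 1.496
(array([-161. ,  312.7,    1.1]), np.float64(-0.5792))
```

View pics/s16.png

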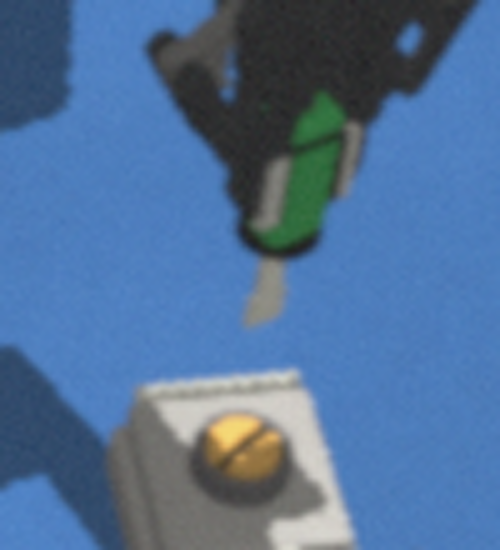

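```bash
python3 - <<'E'
from h import *
f=lambda p:(360+(p[0]+.5)/5-.5,150+(p[1]+.5)/5-.5)
a=ray("scene",*f((218,467)),62);b=ray("scene",*f((268,430)),62);d=b-a;print(a,b,np.arctan(d[1]/d[0]))
E
```

```text
[476.6658704  184.64379686  62.        ] [457.76812099 207.38690498  62.        ] -0.8774828074817045
```

Request:
{"api": "jog_arm", "payload": {
  "moves": [
    {"grip": 1,"translation": [0,0,0],"twist": [0,0,-0.1]},
    {"grip": 1,"translation": [0,0,0],"twist": [0,0,-0.1]},
    {"grip": 1,"translation": [0,0,0],"twist": [0,0,-0.1]},
    {"grip": 1,"translation": [0,0,0],"twist": [0,0,-0.1]},
    {"grip": 1,"translation": [0,0,0],"twist": [0,0,-0.1]},
    {"grip": 1,"translation": [0,0,0],"twist": [0,0,-0.079]},
    {"grip": 1,"translation": [0,0,0],"twist": [0,0,0]}
  ]
}}

```text
clock: 21.6
eef_pos: [464.6, 195.8, 202.4]
tcp_rot: [-3.14, 0.002, 1.053]
contact_force: [-0.5, -0.5, -2.0]
opening: 0.271
```

```bash
python3 - <<'E'
from h import *
st();print(delta(464.8,-155.2,205,1.05))
E
```

```text
21.6 pos [464.6 195.8 202.4] rot [-3.1403e+00  1.9000e-03  1.0533e+00] F [-0.54 -0.53 -1.95] M [ 0.052  0.024 -0.034] op 0.271 q6 0.913
(array([-304.9,  173.8,   -2.2]), np.float64(0.0033))
```

Request:
{"api": "jog_arm", "payload": {
  "moves": [
    {"grip": 1,"translation": [-0.0105,0.006,0],"twist": [0,0,0]},
    {"grip": 1,"translation": [-0.021,0.012,0],"twist": [0,0,0]},
    {"grip": 1,"translation": [-0.021,0.012,0],"twist": [0,0,0]},
    {"grip": 1,"translation": [-0.021,0.012,0],"twist": [0,0,0]},
    {"grip": 1,"translation": [-0.021,0.012,0],"twist": [0,0,0]},
    {"grip": 1,"translation": [-0.021,0.012,0],"twist": [0,0,0]},
    {"grip": 1,"translation": [-0.021,0.012,0],"twist": [0,0,0]},
    {"grip": 1,"translation": [-0.021,0.012,0],"twist": [0,0,0]},
    {"grip": 1,"translation": [-0.021,0.012,0],"twist": [0,0,0]},
    {"grip": 1,"translation": [-0.021,0.012,0],"twist": [0,0,0]}
  ]
}}

```text
clock: 22.43
eef_pos: [464.1, -35.3, 203.1]
tcp_rot: [-3.141, 0.001, 1.047]
contact_force: [-0.0, 0.2, -1.6]
opening: 0.272
```

Request:
{"api": "jog_arm", "payload": {
  "moves": [
    {"grip": 1,"translation": [-0.021,0.012,0],"twist": [0,0,0]},
    {"grip": 1,"translation": [-0.021,0.012,0],"twist": [0,0,0]},
    {"grip": 1,"translation": [-0.021,0.012,0],"twist": [0,0,0]},
    {"grip": 1,"translation": [-0.021,0.012,0],"twist": [0,0,0]},
    {"grip": 1,"translation": [-0.021,0.0118,0],"twist": [0,0,0]},
    {"grip": 1,"translation": [0,0,0],"twist": [0,0,0]},
    {"grip": 1,"translation": [0,0,0],"twist": [0,0,0]},
    {"grip": 1,"translation": [0,0,0],"twist": [0,0,0]}
  ]
}}

```text
clock: 23.1
eef_pos: [464.0, -154.3, 203.1]
tcp_rot: [-3.14, 0.0, 1.047]
contact_force: [-0.6, 0.9, -1.2]
opening: 0.268
```

```bash
cat > look2.py <<'E'
from h import *
import cv2,sys
p,d=r.grab_frame("scene");x,y=195,160
cv2.imwrite("pics/%s.png"%sys.argv[1],cv2.resize(p[y:y+120,x:x+90,::-1],None,fx=5,fy=5,interpolation=cv2.INTER_CUBIC))
st();print(delta(464.8,-155.2,125,1.05))
E
python3 avg.py 4; python3 look2.py d1
```

```text
23.3 pos [ 464.6 -153.6  203.4] rot [-3.1413e+00 -1.0000e-04  1.0505e+00] F [-0.42  0.35 -1.52] M [-0.034 -0.02   0.012] op 0.27 q6 0.198
mean [-0.067  0.207 -1.48   0.014 -0.02   0.013] sd [0.357 0.502 0.535 0.031 0.004 0.032]
23.35 pos [ 464.7 -153.6  203.4] rot [-3.1414 -0.      1.0506] F [ 0.14  0.54 -1.02] M [ 0.008 -0.005 -0.044] op 0.269 q6 0.198
(array([-1.3,  0.9, 78.4]), np.float64(0.0006))
```

View pics/d1.png

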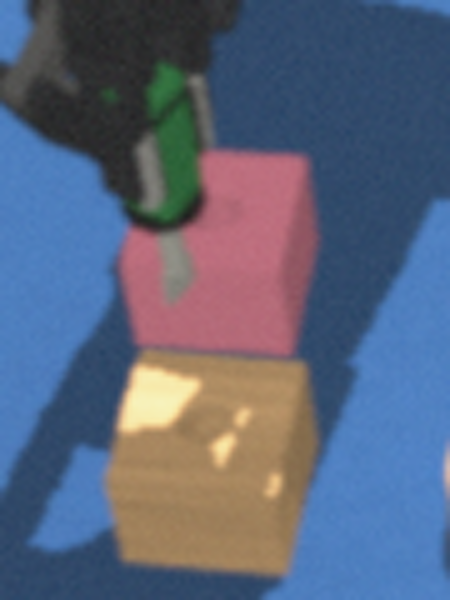

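Request:
{"api": "jog_arm", "payload": {
  "moves": [
    {"grip": 1,"translation": [-0.0013,0.0009,0.006],"twist": [0,0,0]},
    {"grip": 1,"translation": [0,0,0.012],"twist": [0,0,0]},
    {"grip": 1,"translation": [0,0,0.014],"twist": [0,0,0]},
    {"grip": 1,"translation": [0,0,0.014],"twist": [0,0,0]},
    {"grip": 1,"translation": [0,0,0.014],"twist": [0,0,0]},
    {"grip": 1,"translation": [0,0,0.009],"twist": [0,0,0]},
    {"grip": 1,"translation": [0,0,0.004],"twist": [0,0,0]},
    {"grip": 1,"translation": [0,0,0],"twist": [0,0,0]},
    {"grip": 1,"translation": [0,0,0],"twist": [0,0,0]}
  ]
}}

```text
clock: 24.1
eef_pos: [465.0, -155.9, 130.6]
tcp_rot: [3.142, 0.0, 1.05]
contact_force: [0.2, 0.0, -0.8]
opening: 0.275
```

```bash
python3 look2.py d2
```

```text
24.15 pos [ 465.3 -156.1  131. ] rot [ 3.1408e+00 -1.0000e-04  1.0499e+00] F [ 0.22  1.11 -0.68] M [-0.01   0.046  0.015] op 0.271 q6 0.194
(array([ 0.5, -0.9,  6. ]), np.float64(-0.0001))
```

View pics/d2.png

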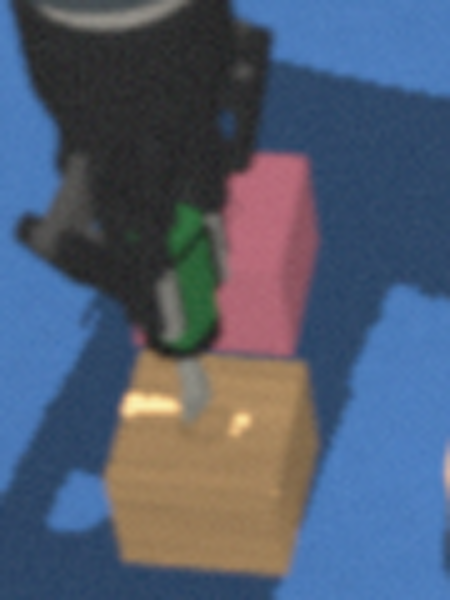

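```bash
python3 - <<'E'
from h import *
import cv2
a=cv2.imread("pics/top5.png");x,y=357,243
cv2.imwrite("pics/hole.png",cv2.resize(a[y:y+46,x:x+50],None,fx=10,fy=10,interpolation=cv2.INTER_CUBIC))
for P in((463.5,-155.5,55),(464.8,-155.2,55),(464.8,-155.2,63)):print(P,(np.array(proj("scene",np.array(P)))-[195,160]+.5)*5-.5,(np.array(proj("top",np.array(P)))-[x,y]+.5)*10-.5)
E
```

```text
(463.5, -155.5, 55) [208.52232756 418.79215406] [248.13107262 217.70090817]
(464.8, -155.2, 55) [209.01426321 421.24975101] [246.50430363 211.44101562]
(464.8, -155.2, 63) [206.62496925 408.97336135] [251.52709304 207.11746136]
```

View pics/hole.png

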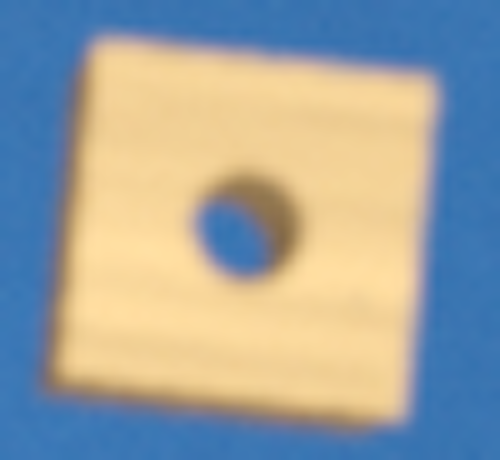

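Request:
{"api": "jog_arm", "payload": {
  "moves": [
    {"grip": 1,"translation": [0.0023,-0.0025,0],"twist": [0,0,0]},
    {"grip": 1,"translation": [0,0,0.003],"twist": [0,0,0]},
    {"grip": 1,"translation": [0,0,0],"twist": [0,0,0]},
    {"grip": 1,"translation": [0,0,0],"twist": [0,0,0]}
  ]
}}

```text
clock: 24.48
eef_pos: [463.8, -152.6, 127.6]
tcp_rot: [3.141, -0.0, 1.05]
contact_force: [0.1, 0.0, -1.0]
opening: 0.274
```

```bash
python3 - <<'E'
from h import *
import cv2,sys
p,d=r.grab_frame("scene");x,y=210,215
cv2.imwrite("pics/d3.png",cv2.convertScaleAbs(cv2.resize(p[y:y+50,x:x+50,::-1],None,fx=12,fy=12,interpolation=cv2.INTER_CUBIC),alpha=1.5))
st()
for P in((463,-155.6,55),(464,-155.6,55)):print((np.array(proj("scene",np.array(P)))-[x,y]+.5)*12)
E
```

```text
24.53 pos [ 463.8 -152.7  127.6] rot [ 3.1414 -0.      1.0499] F [ 0.12 -0.07 -1.53] M [-0.036  0.026 -0.004] op 0.272 q6 0.2
[321.28993683 344.03318657]
[320.84701509 348.59316543]
```

View pics/d3.png

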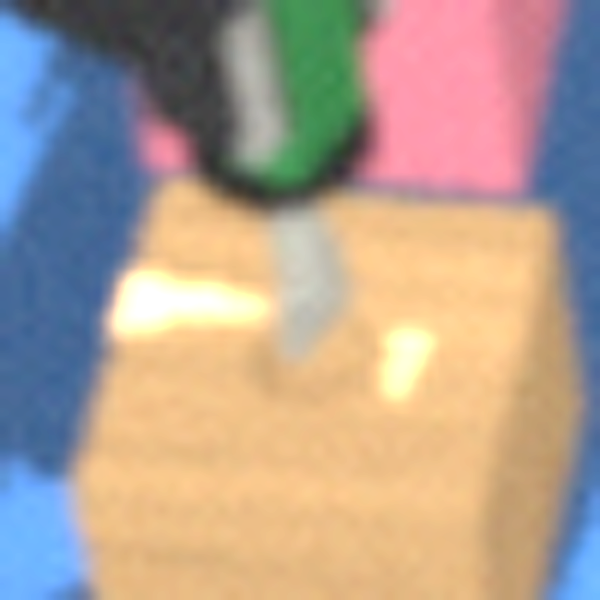

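Request:
{"api": "jog_arm", "payload": {
  "moves": [
    {"grip": 1,"translation": [0,-0.0008,0.002],"twist": [0,0,0]},
    {"grip": 1,"translation": [0,0,0.003],"twist": [0,0,0]},
    {"grip": 1,"translation": [0,0,0.003],"twist": [0,0,0]},
    {"grip": 1,"translation": [0,0,0.003],"twist": [0,0,0]},
    {"grip": 1,"translation": [0,0,0.003],"twist": [0,0,0]},
    {"grip": 1,"translation": [0,0,0],"twist": [0,0,0]}
  ]
}}

```text
clock: 25.03
eef_pos: [462.7, -152.2, 112.7]
tcp_rot: [-3.14, 0.0, 1.05]
contact_force: [-0.3, -0.2, -1.0]
opening: 0.27
```

Request:
{"api": "jog_arm", "payload": {
  "moves": [
    {"grip": 1,"translation": [0,0,0.005],"twist": [0,0,0]},
    {"grip": 1,"translation": [0,0,0.005],"twist": [0,0,0]},
    {"grip": 1,"translation": [0,0,0.005],"twist": [0,0,0]},
    {"grip": 1,"translation": [0,0,0.005],"twist": [0,0,0]},
    {"grip": 1,"translation": [0,0,0],"twist": [0,0,0]}
  ]
}}

```text
clock: 25.45
eef_pos: [462.4, -152.1, 92.3]
tcp_rot: [-3.14, 0.0, 1.05]
contact_force: [0.4, 0.2, -1.5]
opening: 0.269
```

Request:
{"api": "jog_arm", "payload": {
  "moves": [
    {"grip": 1,"translation": [0,0,0.005],"twist": [0,0,0]},
    {"grip": 1,"translation": [0,0,0.005],"twist": [0,0,0]},
    {"grip": 1,"translation": [0,0,0.003],"twist": [0,0,0]},
    {"grip": 1,"translation": [0,0,0.002],"twist": [0,0,0]},
    {"grip": 1,"translation": [0,0,0],"twist": [0,0,0]}
  ]
}}

```text
clock: 25.87
eef_pos: [462.8, -152.2, 78.0]
tcp_rot: [-3.141, 0.0, 1.05]
contact_force: [-0.3, 0.6, -0.8]
opening: 0.269
```

```bash
python3 avg.py 3; python3 look2.py d4
```

```text
26.02 pos [ 463.3 -152.3   78.6] rot [ 3.1413e+00 -1.0000e-04  1.0498e+00] F [ 0.73  0.46 -1.97] M [ 0.034  0.037 -0.047] op 0.272 q6 0.2
mean [ 0.038  0.452 -1.352 -0.     0.018 -0.026] sd [0.571 0.622 0.48  0.036 0.014 0.029]
26.07 pos [ 463.3 -152.4   78.7] rot [ 3.1412e+00 -1.0000e-04  1.0498e+00] F [-0.56  0.65 -1.45] M [-0.01  -0.022 -0.015] op 0.271 q6 0.2
(array([ -1.7,   2.7, -46.3]), np.float64(-0.0002))
```

View pics/d4.png

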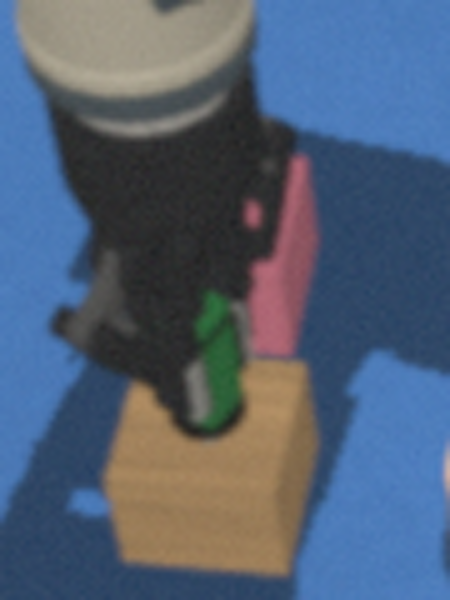

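Inserted freely. I'll lower it to seat the flange.

Request:
{"api": "jog_arm", "payload": {
  "moves": [
    {"grip": 1,"translation": [0,0,0.002],"twist": [0,0,0]},
    {"grip": 1,"translation": [0,0,0.002],"twist": [0,0,0]},
    {"grip": 1,"translation": [0,0,0],"twist": [0,0,0]}
  ]
}}

```text
clock: 26.32
eef_pos: [463.0, -152.3, 74.2]
tcp_rot: [-3.141, 0.0, 1.05]
contact_force: [-0.1, -0.1, -1.5]
opening: 0.272
```

Request:
{"api": "jog_arm", "payload": {
  "moves": [
    {"grip": 1,"translation": [0,0,0.001],"twist": [0,0,0]},
    {"grip": 1,"translation": [0,0,0],"twist": [0,0,0]}
  ]
}}

```text
clock: 26.48
eef_pos: [463.0, -152.3, 73.3]
tcp_rot: [-3.141, 0.0, 1.05]
contact_force: [-0.8, 0.4, -1.8]
opening: 0.268
```

Request:
{"api": "jog_arm", "payload": {
  "moves": [
    {"grip": 1,"translation": [0,0,0.001],"twist": [0,0,0]},
    {"grip": 1,"translation": [0,0,0],"twist": [0,0,0]}
  ]
}}

```text
clock: 26.65
eef_pos: [463.2, -152.3, 72.7]
tcp_rot: [3.142, -0.0, 1.05]
contact_force: [-0.6, 1.4, 3.4]
opening: 0.268
```

Request:
{"api": "jog_arm", "payload": {
  "moves": [
    {"grip": 0,"translation": [0,0,0],"twist": [0,0,0]},
    {"grip": -0.5,"translation": [0,0,0],"twist": [0,0,0]},
    {"grip": -1,"translation": [0,0,0],"twist": [0,0,0]},
    {"grip": -1,"translation": [0,0,0],"twist": [0,0,0]},
    {"grip": -1,"translation": [0,0,0],"twist": [0,0,0]},
    {"grip": -1,"translation": [0,0,0],"twist": [0,0,0]},
    {"grip": -1,"translation": [0,0,0],"twist": [0,0,0]},
    {"grip": -1,"translation": [0,0,0],"twist": [0,0,0]}
  ]
}}

```text
clock: 27.32
eef_pos: [463.1, -152.3, 72.5]
tcp_rot: [-3.142, -0.0, 1.05]
contact_force: [0.1, 0.6, 0.1]
opening: 1.005
```

Request:
{"api": "jog_arm", "payload": {
  "moves": [
    {"grip": -1,"translation": [0,0,-0.005],"twist": [0,0,0]},
    {"grip": -1,"translation": [0,0,-0.015],"twist": [0,0,0]},
    {"grip": -1,"translation": [0,0,-0.02],"twist": [0,0,0]},
    {"grip": -1,"translation": [0,0,-0.02],"twist": [0,0,0]},
    {"grip": -1,"translation": [0,0,-0.02],"twist": [0,0,0]},
    {"grip": -1,"translation": [0,0,-0.02],"twist": [0,0,0]},
    {"grip": -1,"translation": [0,0,-0.02],"twist": [0,0,0]},
    {"grip": -1,"translation": [-0.02,0,0],"twist": [0,0,0]},
    {"grip": -1,"translation": [-0.02,0,0],"twist": [0,0,0]}
  ]
}}

```text
clock: 28.07
eef_pos: [444.2, -187.3, 194.4]
tcp_rot: [3.138, -0.0, 1.052]
contact_force: [-1.0, 0.7, 0.2]
opening: 1.0
```

Request:
{"api": "jog_arm", "payload": {
  "moves": [
    {"grip": -1,"translation": [-0.025,0,0],"twist": [0,0,0]},
    {"grip": -1,"translation": [-0.025,0,0],"twist": [0,0,0]},
    {"grip": -1,"translation": [-0.025,0,0],"twist": [0,0,0]},
    {"grip": -1,"translation": [-0.025,0,0],"twist": [0,0,0]},
    {"grip": -1,"translation": [-0.025,0,0],"twist": [0,0,0]},
    {"grip": -1,"translation": [-0.025,0,0],"twist": [0,0,0]},
    {"grip": -1,"translation": [-0.025,0,0],"twist": [0,0,0]},
    {"grip": -1,"translation": [0,0,0],"twist": [0,0,0]},
    {"grip": -1,"translation": [0,0,0],"twist": [0,0,0]}
  ]
}}

```text
clock: 28.82
eef_pos: [355.5, -339.5, 192.7]
tcp_rot: [3.141, -0.0, 1.047]
contact_force: [-0.3, -0.4, 0.4]
opening: 1.0
```

```bash
python3 - <<'E'
from h import *
import cv2
st()
a,_=r.grab_frame("scene");b,_=r.grab_frame("top")
a=a[:,:,::-1];b=b[:,:,::-1]
def c(im,x,y,w,h,s=8):return cv2.resize(im[y:y+h,x:x+w],None,fx=s,fy=s,interpolation=cv2.INTER_CUBIC)
cv2.imwrite("pics/end_c.png",np.vstack([np.hstack([c(a,210,210,50,37),c(a,384,222,50,37)]),np.hstack([c(b,357,247,50,37),c(b,186,248,50,37)])]))
cv2.imwrite("pics/end_t.png",b);cv2.imwrite("pics/end_s.png",a)
E
```

```text
28.82 pos [ 355.5 -339.5  192.7] rot [ 3.1415e+00 -1.0000e-04  1.0474e+00] F [-0.26 -0.38  0.38] M [-0.021  0.012  0.036] op 1.0 q6 -0.242
```

View pics/end_c.png

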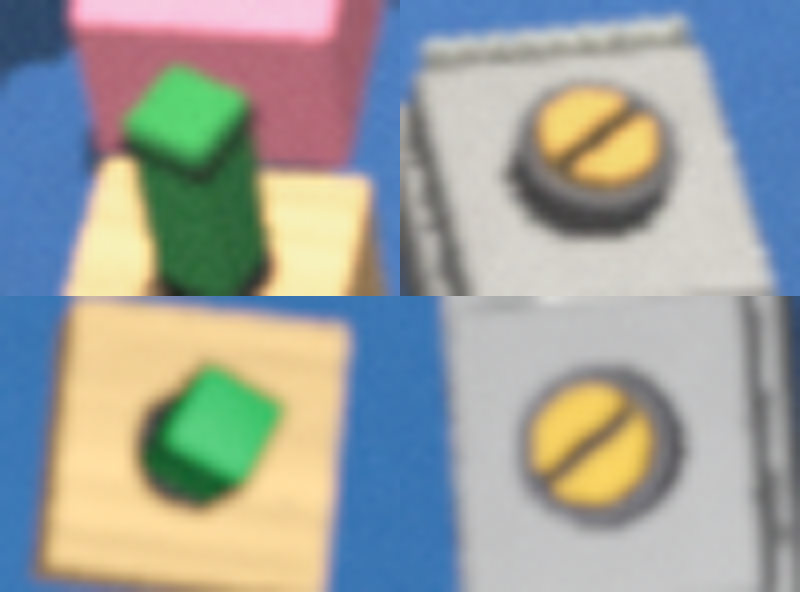

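View pics/end_s.png

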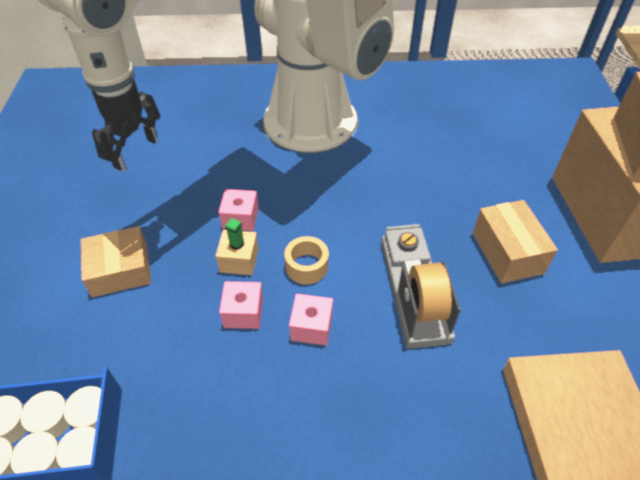

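```bash
python3 -c "
from h import *
print(r.sign_off());st()"
```

```text
the job is handed in; nothing more can be done
None
the job is handed in; nothing more can be done
```

The brake screw is tight, the driver is back in its wooden block, and I handed the job in at about 29 s.

- **Turning:** I seated the blade in the slot and pushed it fully down, with 8–11 N on it throughout. I then turned it clockwise until the torque left its steady 0.05 N m and rose springily to about 0.15 N m. Before lifting, I eased the driver back 0.16 rad, which is within its play.
- **Screw check:** The slot went from about +0.37 rad to about −0.87 rad by both cameras, so it turned about 1.24 rad. That fits the 0.9–1.3 rad expected.
- **Driver check:** The driver stands upright with its flange on the block. The gripper is open and clear, and the force reading is near zero. In the final scene picture the tape roll, cartons and pink blocks look unmoved.
- **What disagreed:** The two cameras differed by about 5 mm in x. The driver also sat about 2–3 mm off-centre in the grip. I corrected for both using the pictures and the felt side forces.

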